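# Release, take apart and empty a vacuum box stack

### The job

Release the vacuum first: push the small toggle on the front of the dock over towards the three vent slots, hold it there for a good second and let it spring back to the middle. Then take the stack apart from the top down: lid, upper box, middle box, standing the lid and both boxes right way up, side by side on the chopping board (the bottom box is part of the dock), and put every garlic bulb you find in the boxes on the round white trivet. Never push the toggle over the other way, and leave the other things on the worktop where they are.

Things in the scene. Friction and masses are not known exactly. Their poses are not given: they have to be found in the camera images.
- dock: fixed grey plinth 30 mm high under the stack. Origin: on the worktop under the stack's middle; it reaches 152 mm to -x (control deck, robot's side), 52 mm to +x, 86 mm to each y side. Undersides on it, in its frame: middle box z = 90 mm, upper box 155, lid 220 (knob top 260), all aligned with it
- bottom_box (a point): centre of the inner floor of the bottom box, which is part of the dock: 66 mm (dock x) by 150 mm (dock y) outside, walls 3.5 mm, floor 34 mm and rim 95 mm above the worktop
- vent_slots (a point): the middle of three dark vent slots on the control deck, 52 mm to the +y (left) side of the toggle; on its other side is a round white dot. 30 mm above the worktop
- toggle (a joint): angle of the toggle: 0 upright in the middle, positive over to the dock's +y side (vent slots), stops at +0.5 and -0.5 rad; a spring of 0.12 N m/rad (1.5 N at the tip when fully over) brings it back. Over means beyond 0.35 rad
- toggle_tip (a point): tip of the toggle: black paddle 20 mm in dock x, 7 mm thick in dock y, with a cross bar of 9 mm diameter along dock x on top, on the control deck 105 mm to the -x side of the stack's middle. Point: axis of the cross bar, 75 mm above the worktop when upright, 41 mm above the hinge
- stack_lid: the stack's lid: white plate 66 x 150 x 8 mm above a grey 5 mm foot that nests like those of the boxes, 100 g. On top a bar knob 20 mm (x) by 60 mm (y), 25 mm tall. Origin: centre of the foot's underside; the knob spans z = 13 to 40 mm
- upper_box: open white plastic box, 66 x 150 mm outside (x by y), 70 mm tall, walls 3.5 mm, inner floor 9 mm above the underside, 160 g. The lowest 5 mm are an inset foot that nests with 2 mm play in the rim below, so it leaves straight upward. Origin: centre of the underside, z up. Grip it across the 66 mm just below the rim. At the start it is the upper box, under the lid
- middle_box: open white plastic box, 66 x 150 mm outside (x by y), 70 mm tall, walls 3.5 mm, inner floor 9 mm above the underside, 160 g. The lowest 5 mm are an inset foot that nests with 2 mm play in the rim below, so it leaves straight upward. Origin: centre of the underside, z up. Grip it across the 66 mm just below the rim. At the start it is between the bottom box and the upper one
- garlic_top_centre (a point): the middle of a garlic bulb (24 mm above its underside), 53 mm across, 53 mm tall, 30 g. It stands in the upper box, up to 12 mm off the middle along the length, with 3 mm to the long walls: grip it along the box's length. May be absent (None)
- garlic_mid_centre (a point): the middle of a garlic bulb (24 mm above its underside), 53 mm across, 53 mm tall, 30 g. It stands in the middle box, up to 12 mm off the middle along the length, with 3 mm to the long walls: grip it along the box's length. May be absent (None)
- garlic_low_centre (a point): the middle of a garlic bulb (24 mm above its underside), 53 mm across, 53 mm tall, 30 g. It stands in the bottom box, in the dock, up to 12 mm off the middle along the length, with 3 mm to the long walls: grip it along the box's length. May be absent (None)
- board: loose wooden chopping board, 200 x 300 mm (x by y), 22 mm thick, 1.2 kg, its 300 mm side leading away from the robot, left or right of the dock. Origin: centre of the underside. Lid and two boxes fit side by side, 95 mm apart along its y, with their lengths along its x
- trivet: loose round trivet of white tile with a fine pattern, 210 mm in diameter, 11 mm thick, flat, 0.9 kg, on the other side of the dock. Origin: centre of the underside
- spice_jar: spice jar, bystander, 41 mm in diameter, 105 mm tall; origin under its middle
- salt_shaker: salt shaker, bystander, 44 mm in diameter, 90 mm tall; origin under its middle
- lemon: lemon, bystander, 72 x 57 x 58 mm; origin under its middle
- tuna_tin: tin, bystander, 86 mm in diameter, 40 mm tall; origin under its middle

How it is judged:
On the way, in this order (a step that is already met when the one before it is completed fails the run):
1. the toggle is held over towards the vent slots (beyond 0.35 rad) for 0.8 s (value of joint toggle above 0.35 rad), for 0.8 s.
2. the toggle has sprung back to the middle (value of joint toggle between -0.08 and 0.08 rad), for 0.2 s.
3. the lid stands on the board, let go (x of stack_lid in the frame of board between -0.085 and 0.085 m and y of stack_lid in the frame of board between -0.135 and 0.135 m and z of stack_lid in the frame of board between 0.016 and 0.03 m and angle between stack_lid's own z axis and vertical below 0.12 rad and linear speed of stack_lid below 0.02 m/s and contact force between the fingers and stack_lid below 0.1 N), for 0.2 s.
4. the upper box stands on the board, let go (x of upper_box in the frame of board between -0.085 and 0.085 m and y of upper_box in the frame of board between -0.135 and 0.135 m and z of upper_box in the frame of board between 0.016 and 0.03 m and angle between upper_box's own z axis and vertical below 0.12 rad and linear speed of upper_box below 0.02 m/s and contact force between the fingers and upper_box below 0.1 N), for 0.2 s.
5. the middle box stands on the board, let go (x of middle_box in the frame of board between -0.085 and 0.085 m and y of middle_box in the frame of board between -0.135 and 0.135 m and z of middle_box in the frame of board between 0.016 and 0.03 m and angle between middle_box's own z axis and vertical below 0.12 rad and linear speed of middle_box below 0.02 m/s and contact force between the fingers and middle_box below 0.1 N), for 0.2 s.
At the end, for the whole second after the job is handed in: Lid and both loose boxes stand upright on the board itself (tilt under 0.12 rad, middles within 85 mm of its middle across, 135 mm along), every bulb present lies on the trivet, not piled up (within 95 mm of its middle), toggle centred within 0.08 rad, boxes and lid at rest (all of step 2 and x of stack_lid in the frame of board between -0.085 and 0.085 m and y of stack_lid in the frame of board between -0.135 and 0.135 m and z of stack_lid in the frame of board between 0.016 and 0.03 m and angle between each of stack_lid, upper_box, middle_box's own z axis and vertical below 0.12 rad and linear speed of each of stack_lid, upper_box, middle_box below 0.02 m/s and x of upper_box in the frame of board between -0.085 and 0.085 m and y of upper_box in the frame of board between -0.135 and 0.135 m and z of upper_box in the frame of board between 0.016 and 0.03 m and x of middle_box in the frame of board between -0.085 and 0.085 m and y of middle_box in the frame of board between -0.135 and 0.135 m and z of middle_box in the frame of board between 0.016 and 0.03 m and horizontal distance between each of garlic_low_centre, garlic_mid_centre, garlic_top_centre and trivet below 0.095 m and height (world z) of garlic_low_centre between 0.022 and 0.058 m and height (world z) of garlic_mid_centre between 0.022 and 0.058 m and height (world z) of garlic_top_centre between 0.022 and 0.058 m); the robot touches nothing.
It fails at once if the toggle is pushed over the other way, away from the vent slots (beyond 0.3 rad) (value of joint toggle below -0.3 rad).
It fails at once if a bystander (spice jar, salt shaker, lemon, tin) is moved more than 5 cm (distance of any of spice_jar, salt_shaker, lemon, tuna_tin from where it was at the start of the episode above 0.05 m).
Of garlic_low, garlic_mid, garlic_top only 2 to 3 are there at a start; the rules pass over those that are not, and their reading is None.
At some moment in a run one of board, trivet may be knocked a few centimetres aside while the robot is not near it.
Once in a run the grip may slacken for a moment while it holds something.
It also fails if it takes over 210 s, if anything falls off the work surface, if the arm or the gripper's body presses on something with over 40 N, if the wrist force passes 120 N, or if a joint passes its speed limit or range.

### The arm

A 7-joint arm with a two-finger parallel gripper is mounted at the origin on a cart in front of the work surface, level with it; the furniture and walls round the work are solid. World frame = base frame: x ahead of the robot, y to its left, z up, the work surface at z = 0. Lengths are in m, angles in rad, forces in N, time in s.
With the tool pointing down it reaches from about 0.4 to 0.85 m from the base axis. Payload 4.5 kg.
Tool frame: the origin (TCP) lies on the centre line of the jaws, within the pads' length; the fingertips stand 8 mm ahead of it and the grasp point (between the pads) lies 11 mm behind it; z points along the fingers, x is the direction in which the jaws open and shut, and the axes are right-handed (so a half turn about z gives the same grasp; the last joint's range is limited). The gripper opens to 88 mm and grips with 3 to 60 N. Pads are 18 mm wide; open, the fingers measure 123 mm over their backs; the gripper's body (75 mm by 187 mm) begins 45 mm behind the grasp point.
Start: joints at [1.282, 0.689, -0.195, 1.565, 0.157, 0.902, -0.215], TCP at [0.198, -0.593, 0.221] pointing down, gripper open.
Joint ranges: [-3.01, 3.01], [-0.46, 2.08], [-1.47, 1.51], [0.13, 2.56], [-1, 4.14], [0.04, 2.09], [-2.66, 2.66]. Speed limits (rad/s): [2.57, 2.57, 3.14, 3.14, 3.14, 3.14, 3.14].

### API

Orientations are given as a unit quaternion [x, y, z, w].
In Python, from plant import r gives the robot as it stands.
- The arm moves only by the shell command python3 -m pendant 'ROWS' [FORCE]. ROWS is JSON, a list of rows, each a list of 3 entries, a list of its own where there are three numbers: the turn, a rotation vector about the tool's x, y, z in rad, then the shift along the tool's x, y, z in m, then the opening, from 0 (shut) to 1 (fully open). In form: [[[wx, wy, wz], [tx, ty, tz], claw], ...]. A call has 1 to 10 rows; each row is the pose to reach, as a shift and turn from the pose commanded when the call began, along the tool's axes at that moment; what a row does not reach only later rows make up. A row lasts 1/10 s, in which the tool goes at most 50 mm and 8.59 degrees, less where a joint would pass 70% of its speed; a pose out of reach is approached as far as the arm can. A call with a gripper value outside its range is refused whole. The fingers move at their own pace and stop on an object; FORCE is the grip in N (left out, the last holds). Time passes only in rows, so rows that repeat a pose let the fingers close. It gives the time, the measured TCP pose, the force and the opening at its end, in the units of the state.
- r.get_state(): the state, without advancing time (a new reading comes with each control period).
- r.snapshot(name): name is "scene" or "top"; returns a dict with "image" (400x640x3 uint8, red, green, blue), "mtx" (3x3 intrinsics, pixels), "R" (3x3) and "t" (3): a world point X has camera coordinates R X + t. Camera axes: x right, y down, z forward; pixel columns grow to the right and rows downward; lengths in m; the calibration is good to about 2 mm. A picture is of the moment at which its call begins. There is no depth.
- r.finish_job(): hands the job in, once; it reports no verdict.
The state is a dict: "clock": time; "q": joint angles; "qd": joint speeds; "joint_torque": joint torques, N m; "tool_pos": TCP position; "eef_rot": TCP orientation; "contact_force": force on the tool from outside, world axes, zero at the start; "moment": the same for the moment, N m; "opening": opening from 0.0 (shut) to 1.0 (fully open).
Only numpy, scipy, OpenCV 4.12 (cv2) and the standard library are available. Lean on these libraries where they do the work, as an engineer would, in place of code of your own. Each camera call takes 0.05 s, during which the arm holds its last target. There are 200 camera calls.

## Working session

There is one attempt and no reset: what is moved stays moved. The work goes in short steps, Python scripts to look and compute and a shell command to move; the robot and the scene stay as the last step left them, time stands still between calls to the robot, and variables do not carry over. Pictures are saved under pics/ and viewed, about 12 in all and at most 16, crops included, and the job is handed in when it is done.

```bash
mkdir -p pics; ls
python3 - <<'E'
from plant import r
import cv2,numpy as np
s=r.get_state(); print(s)
for n in("scene","top"):
    d=r.snapshot(n); cv2.imwrite(f"pics/{n}0.png",d["image"][:,:,::-1]); print(n,d["mtx"],d["R"],d["t"])
E
```

```text
pics
{'clock': 0.0, 'q': array([ 1.28182512,  0.69000491, -0.19449795,  1.56634734,  0.15731686,
        0.90249651, -0.21511304]), 'qd': array([ 0.00116451,  0.00020083, -0.00023972, -0.00050156, -0.00090816,
       -0.00099928, -0.00061375]), 'joint_torque': array([ 7.37255996e-04, -5.27564335e+01, -1.26657262e+00, -1.53432423e+01,
       -5.25271415e-02,  6.55346434e-03,  2.04329408e-04]), 'tool_pos': array([ 0.19797251, -0.59211034,  0.21999573]), 'eef_rot': array([ 8.11560529e-01, -5.84267610e-01, -7.99163305e-04, -4.79105331e-04]), 'contact_force': array([-0.15176109, -0.64080236, -0.23680719]), 'moment': array([-0.02571846,  0.01739003,  0.01311597]), 'opening': 0.9957649630562714}
scene [[386.37588806   0.         319.77865995]
 [  0.         386.37588806 198.69104655]
 [  0.           0.           1.        ]] [[-0.49150934 -0.87071669  0.01646265]
 [-0.42038326  0.22066124 -0.88010598]
 [ 0.76269029 -0.43950093 -0.47449178]] [0.21538927 0.3412841  1.10995468]
top [[419.6791236    0.         318.70560588]
 [  0.         419.6791236  200.10216517]
 [  0.           0.           1.        ]] [[ 0.35543933 -0.9345749  -0.01525259]
 [-0.77510073 -0.28558947 -0.56361114]
 [ 0.52238085  0.21215185 -0.82589941]] [-0.17328868  0.45783396  1.32497444]
```

View pics/scene0.png

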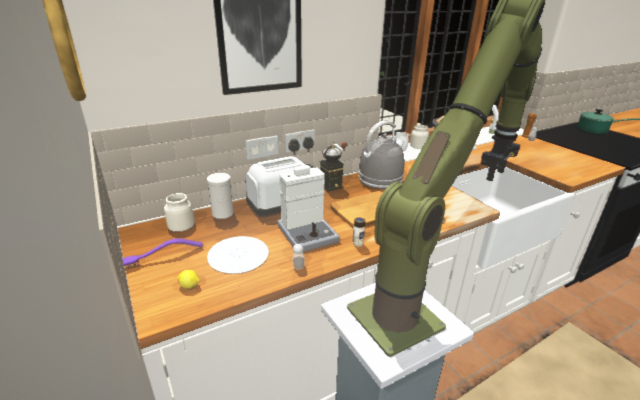

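View pics/top0.png

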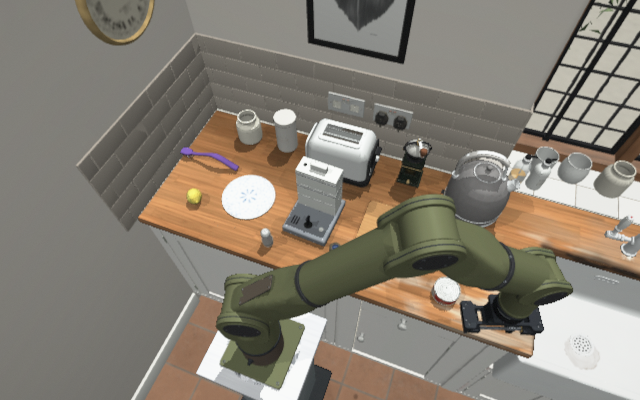

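The scene shows the dock at about (308,235), trivet at (238,254), lemon (188,280), salt shaker (298,257), spice jar (359,232), and the board behind the arm at about (420,205). The top view shows the dock at (315,215), trivet (248,197) and tin (447,290). Next I'll enlarge both.

Run:
```python
import cv2
a=cv2.imread("pics/scene0.png")[150:290,190:390]; b=cv2.imread("pics/top0.png")[140:260,210:410]
cv2.imwrite("pics/c1.png",cv2.resize(a,None,fx=4,fy=4,interpolation=cv2.INTER_CUBIC))
cv2.imwrite("pics/c2.png",cv2.resize(b,None,fx=4,fy=4,interpolation=cv2.INTER_CUBIC))
```

```text
(no output)
```

View pics/c1.png

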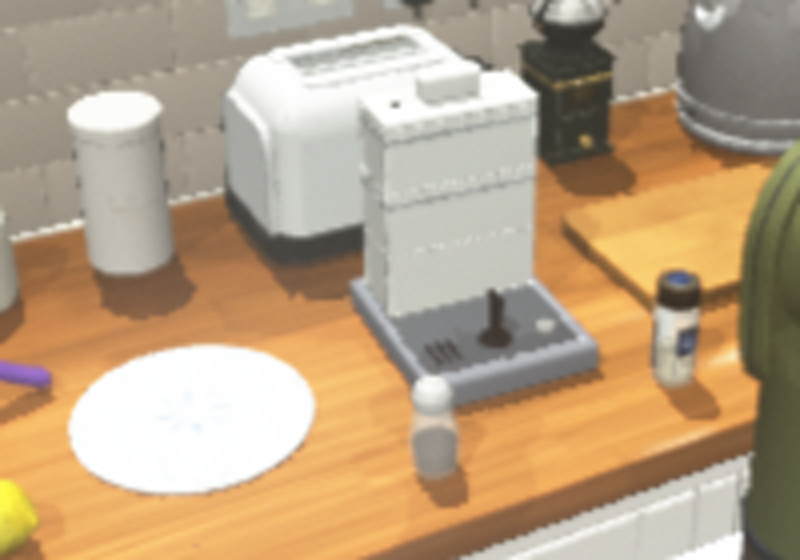

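View pics/c2.png

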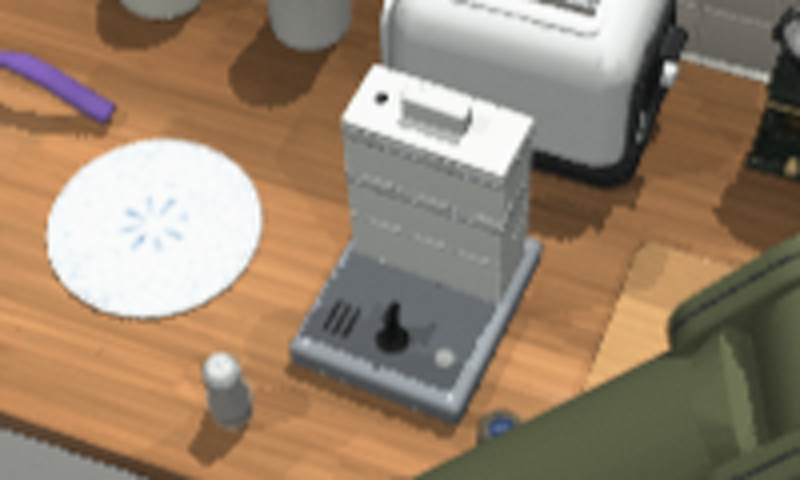

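```bash
cat > h.py <<'E'
import numpy as np,cv2
from scipy.optimize import least_squares
from scipy.spatial.transform import Rotation as Ro
from plant import r
CAM={}
def cams():
    for n in("scene","top"):
        if n not in CAM: CAM[n]=r.snapshot(n)
    return CAM
def ray(n,uv,z):
    d=cams()[n]; C=-d["R"].T@d["t"]; v=d["R"].T@np.linalg.solve(d["mtx"],[*uv,1]); return C+v*(z-C[2])/v[2]
def proj(n,X):
    d=cams()[n]; p=d["mtx"]@(d["R"]@np.asarray(X,float)+d["t"]); return p[:2]/p[2]
def unc(uv,off,s=4): return (np.array(uv)+.5)/s-.5+off
def fitpose(obs,x0):
    # obs: (cam, uv, local xyz); returns x,y,yaw
    def f(p):
        c,s=np.cos(p[2]),np.sin(p[2]); M=np.array([[c,-s,0],[s,c,0],[0,0,1]])
        return np.concatenate([proj(n,M@np.array(l)+[p[0],p[1],0])-uv for n,uv,l in obs])
    o=least_squares(f,x0,loss="soft_l1"); return o.x,f(o.x).reshape(-1,2)
def delta(pos,yaw):
    """shift in current tool axes to reach world pos with jaw axis (tool x) at world yaw, tool down"""
    s=r.get_state(); R=Ro.from_quat(s["eef_rot"]); 
    best=None
    for k in(0,np.pi):
        T=Ro.from_euler("z",yaw+k)*Ro.from_euler("x",np.pi)
        w=(R.inv()*T).as_rotvec()
        if best is None or np.linalg.norm(w)<np.linalg.norm(best): best=w
    return np.round(best,3),np.round(R.inv().apply(np.array(pos)-s["tool_pos"]),4)
E
python3 - <<'E'
from h import *
S=(190,150);T=(210,140)
s=lambda u,v,l:("scene",unc((u,v),S),l)
t=lambda u,v,l:("top",unc((u,v),T),l)
obs=[t(378,66,(.033,.075,.233)),t(343,122,(-.033,.075,.233)),t(505,180,(-.033,-.075,.233)),t(535,122,(.033,-.075,.233)),
s(360,97,(.033,.075,.233)),s(385,135,(-.033,.075,.233)),s(537,92,(-.033,-.075,.233)),
t(292,350,(-.152,.086,.03)),t(458,403,(-.152,-.086,.03)),t(540,245,(.052,-.086,.03)),
s(410,383,(-.152,.086,.03)),s(597,348,(-.152,-.086,.03)),s(350,288,(.052,.086,.03)),
s(495,295,(-.105,0,.075)),t(393,305,(-.105,0,.075)),s(443,350,(-.105,.052,.03)),t(341,318,(-.105,.052,.03)),s(546,326,(-.105,-.052,.03)),t(444,358,(-.105,-.052,.03))]
p,e=fitpose(obs,[.6,.1,0]); print(p); print(np.round(e,1).tolist())
c,si=np.cos(p[2]),np.sin(p[2])
print("tip",p[0]-.105*c,p[1]-.105*si)
print("trivet",ray("scene",unc((191.5,419),S),.011),ray("top",unc((154.5,228.5),T),.011))
print("spice",ray("scene",unc((673,372),S),0),"salt",ray("scene",unc((437,463),S),0),"lemon",ray("scene",(188,284),.025))
print("boardLback",ray("scene",unc((565,225),S),.022),ray("top",unc((635,250),T),.022),ray("top",unc((588,385),T),.022),ray("scene",unc((675,302),S),.022))
print("tin",ray("top",(447,290),.04),"toaster near edge",ray("top",unc((560,160),T),.0), "boardFR",ray("scene",(497,213),.022))
s0=r.get_state();print(Ro.from_quat(s0["eef_rot"]).as_matrix().round(3))
E
```

```text
[ 0.54955367  0.01709667 -0.07497833]
[[-0.2, -0.6], [-0.0, -1.0], [-0.1, -0.8], [0.3, -0.6], [-0.4, -0.2], [-0.2, -2.5], [0.3, 1.2], [-1.3, -1.1], [-0.1, 3.0], [1.8, -0.6], [4.1, 1.9], [0.9, -0.5], [-0.4, -2.2], [-0.1, 1.1], [-0.3, 2.0], [-0.3, 1.0], [0.5, 0.2], [-0.3, 0.6], [0.3, 0.4]]
tip 0.44484867213441875 0.024962022474080872
trivet [0.48653045 0.30146888 0.011     ] [0.49091221 0.29478076 0.011     ]
spice [ 0.36063171 -0.11895942  0.        ] salt [0.3436983  0.13492648 0.        ] lemon [0.3943479  0.48899398 0.025     ]
boardLback [ 0.61348396 -0.15242637  0.022     ] [ 0.62079571 -0.1521447   0.022     ] [ 0.4651717  -0.15550679  0.022     ] [ 0.43246563 -0.1688315   0.022     ]
tin [ 0.36451828 -0.49776973  0.04      ] toaster near edge [ 7.14211851e-01 -4.68664736e-02 -2.22044605e-16] boardFR [ 0.2397982  -0.73277618  0.022     ]
[[ 0.317 -0.948 -0.   ]
 [-0.948 -0.317  0.001]
 [-0.001  0.    -1.   ]]
```

Run:
```python
from h import *
print(delta((.4423,-.009,.20),np.pi/2-.075))
```

```text
(array([0.   , 0.001, 0.398]), array([-0.4757, -0.4167,  0.0208]))
```

```bash
python3 -m pendant '[[[0,0,0.05],[-0.03,-0.026,0],0],[[0,0,0.1],[-0.06,-0.053,0],0],[[0,0,0.15],[-0.095,-0.083,0],0],[[0,0,0.2],[-0.13,-0.114,0],0],[[0,0,0.25],[-0.165,-0.145,0],0],[[0,0,0.3],[-0.2,-0.175,0],0],[[0,0,0.35],[-0.235,-0.206,0],0],[[0,0,0.398],[-0.27,-0.237,0],0],[[0,0,0.398],[-0.3,-0.263,0],0],[[0,0,0.398],[-0.3,-0.263,0],0]]' 20
python3 - <<'E'
from h import *
print(delta((.4423,-.009,.20),np.pi/2-.075))
E
```

```text
clock: 1.2
tool_pos: [0.355, -0.2193, 0.2209]
eef_rot: [-0.684, 0.729, 0.001, 0.001]
contact_force: [0.2, -0.8, 0.2]
opening: 0.119
(array([-0.001,  0.003,  0.011]), array([-0.2154, -0.0737,  0.0215]))
```

```bash
python3 -m pendant '[[[0,0,0.003],[-0.03,-0.01,0.003],0],[[0,0,0.006],[-0.07,-0.024,0.006],0],[[0,0,0.011],[-0.11,-0.038,0.01],0],[[0,0,0.011],[-0.15,-0.051,0.015],0],[[0,0,0.011],[-0.185,-0.063,0.02],0],[[0,0,0.011],[-0.2154,-0.0737,0.0215],0],[[0,0,0.011],[-0.2154,-0.0737,0.0215],0],[[0,0,0.011],[-0.2154,-0.0737,0.0215],0]]'
python3 - <<'E'
from h import *
for n in("scene","top"): cv2.imwrite(f"pics/{n}1.png",cams()[n]["image"][:,:,::-1])
a=cv2.imread("pics/scene1.png"); b=cv2.imread("pics/top1.png")
f=lambda i:cv2.resize(i,None,fx=2.5,fy=2.5,interpolation=cv2.INTER_CUBIC)
m=np.vstack([f(a[160:280,260:520])[:,:650],f(b[150:270,270:530])])
cv2.imwrite("pics/m1.png",m); print(m.shape)
print(delta((.4423,-.009,.063),np.pi/2-.075))
E
```

```text
clock: 2.0
tool_pos: [0.4422, -0.016, 0.1992]
eef_rot: [-0.676, 0.737, -0.0, -0.0]
contact_force: [0.0, -0.8, -1.0]
opening: 0.009
(600, 650, 3)
(array([ 0.001, -0.001, -0.014]), array([-0.0085, -0.    ,  0.1363]))
```

View pics/m1.png

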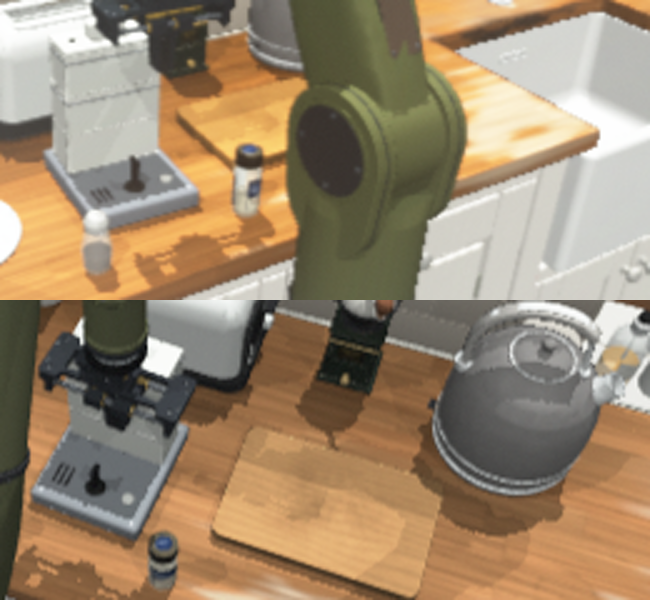

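Run:
```python
from h import *
pts=[(247,430),(442,495),(415,597),(213,530)]
P=np.array([ray("top",(np.array([u,v-300])+.5)/2.5-.5+[270,150],.022) for u,v in pts]);print(P,P.mean(0)); 
print([np.linalg.norm(P[i]-P[(i+1)%4]) for i in range(4)])
print("spice top",ray("top",(np.array([164,545-300])+.5)/2.5-.5+[270,150],.105),"kettle left",ray("top",(np.array([435,460-300])+.5)/2.5-.5+[270,150],.03))
```

```text
[[ 0.62283257 -0.15201807  0.022     ]
 [ 0.61134491 -0.45187418  0.022     ]
 [ 0.43732857 -0.44898672  0.022     ]
 [ 0.44029031 -0.15706876  0.022     ]] [ 0.52794909 -0.30248693  0.022     ]
[np.float64(0.3000760760360437), np.float64(0.17404029545104382), np.float64(0.29193299145910667), np.float64(0.18261211851561088)]
spice top [ 0.3513002  -0.11266813  0.105     ] kettle left [ 0.66215591 -0.42961382  0.03      ]
```

```bash
python3 -m pendant '[[[0,0,0],[-0.004,0,0.03],0],[[0,0,0],[-0.006,0,0.07],0],[[0,0,0],[-0.006,0,0.11],0],[[0,0,0],[-0.006,0,0.135],0],[[0,0,0],[-0.006,0,0.135],0],[[0,0,0],[-0.006,0,0.135],0]]'
```

```text
clock: 2.8
tool_pos: [0.4425, -0.0105, 0.0646]
eef_rot: [-0.675, 0.737, 0.0, -0.0]
contact_force: [-0.1, -0.2, 0.5]
opening: 0.003
```

```bash
python3 -m pendant '[[[0,0,0],[-0.006,0,0],0],[[0,0,0],[-0.012,0,0],0],[[0,0,0],[-0.017,0,0],0],[[0,0,0],[-0.022,0,0],0],[[0,0,0],[-0.025,0,0],0],[[0,0,0],[-0.028,0,0],0],[[0,0,0],[-0.028,0,0],0]]'
python3 - <<'E'
from h import *
a=cams()["scene"]["image"][200:250,280:350,::-1]; b=cams()["top"]["image"][180:250,270:350,::-1]
f=lambda i:cv2.resize(i,(480,360) ,interpolation=cv2.INTER_CUBIC)
cv2.imwrite("pics/tg.png",np.vstack([f(a),f(b)])[:600])
s=r.get_state();print(s["tool_pos"],s["contact_force"])
E
```

```text
clock: 3.5
tool_pos: [0.4452, 0.0188, 0.0643]
eef_rot: [-0.676, 0.737, 0.0, 0.0]
contact_force: [-0.6, 0.2, 0.3]
opening: 0.001
[0.44504366 0.01823802 0.06425732] [ 0.42957301 -0.29862317  0.30237468]
```

View pics/tg.png

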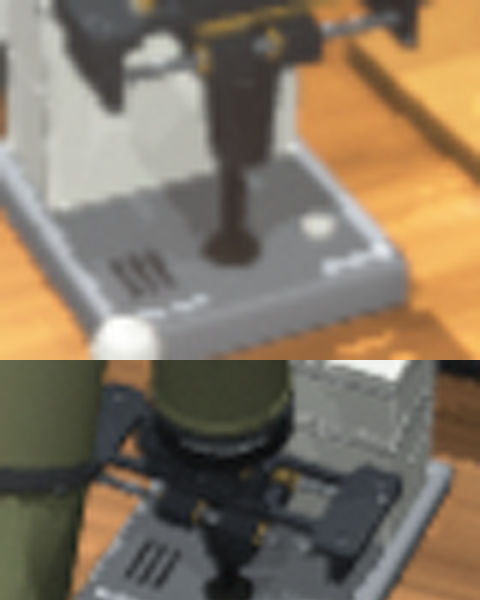

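The fingers meet the bar, but the paddle at (233,190) is still nearly upright. The fingertips are narrower than I assumed, so I'll push further.

```bash
python3 -m pendant '[[[0,0,0],[-0.003,0,0],0],[[0,0,0],[-0.006,0,0],0],[[0,0,0],[-0.008,0,0],0],[[0,0,0],[-0.009,0,0],0],[[0,0,0],[-0.009,0,0],0]]'
python3 - <<'E'
from h import *
a=cams()["scene"]["image"][200:250,280:350,::-1]
cv2.imwrite("pics/tg2.png",cv2.resize(a,(700,500),interpolation=cv2.INTER_CUBIC))
f=[]
for i in range(6): r.snapshot("top"); f.append(r.get_state()["contact_force"])
print(np.mean(f,0))
E
```

```text
clock: 4.1
tool_pos: [0.4459, 0.0275, 0.0643]
eef_rot: [-0.676, 0.737, 0.0, -0.0]
contact_force: [-1.3, -0.6, 0.4]
opening: 0.006
[-0.12863985  0.17899654 -0.10466105]
```

View pics/tg2.png

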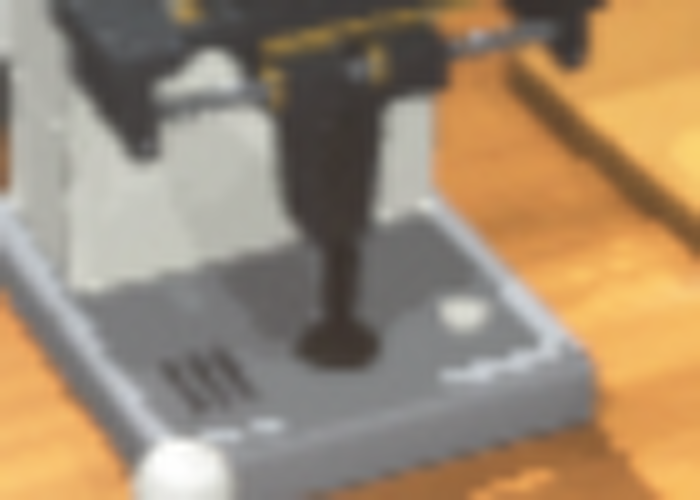

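Run:
```python
from h import *
s=r.get_state();p=s["tool_pos"];print(p)
for z in(.056,.064,.075):print(z,[(proj("scene",[p[0],p[1]+d,z])-[280,200])*10 for d in(-.009,.009)])
print("hinge",(proj("scene",[.4448,.025,.034])-[280,200])*10,"tip",(proj("scene",[.4448,.025,.075])-[280,200])*10)
print("tip over",(proj("scene",[.4463,.0427,.071])-[280,200])*10)
```

```text
[0.44589183 0.02718793 0.06432008]
0.056 [array([346.78172979, 283.26012111]), array([303.47275069, 295.82864489])]
0.064 [array([347.0050471 , 264.78611759]), array([303.58021389, 277.28451622])]
0.075 [array([347.31407667, 239.22153768]), array([303.7289283 , 251.62197165])]
hinge [331.3774772  339.82035618] tip [332.31570547 245.3149469 ]
tip over [287.27616379 264.97352253]
```

Run:
```python
from h import *
p=r.get_state()["tool_pos"]
out=[]
for n,(x0,y0) in(("scene",(285,190)),("top",(278,180))):
    a=cams()[n]["image"][y0:y0+60,x0:x0+60,::-1]; a=cv2.resize(a,(400,400),interpolation=cv2.INTER_CUBIC); k=400/60
    for X,c in(([*p[:2],.056],(0,0,255)),([.4448,.025,.075],(0,255,0)),([.4463,.0427,.071],(255,0,0)),([.4448,.025,.034],(0,255,255))):
        u=(proj(n,X)-[x0,y0]+.5)*k; cv2.circle(a,tuple(int(v) for v in u),3,c,1)
    out.append(a)
cv2.imwrite("pics/tg3.png",np.hstack(out))
```

```text
(no output)
```

View pics/tg3.png

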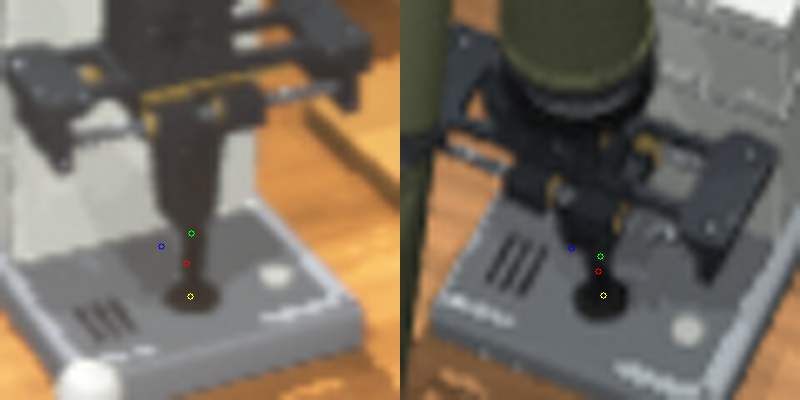

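```bash
python3 -m pendant '[[[0,0,0],[-0.002,0,0],0],[[0,0,0],[-0.004,0,0],0],[[0,0,0],[-0.005,0,0],0],[[0,0,0],[-0.006,0,0],0],[[0,0,0],[-0.006,0,0],0]]'
python3 - <<'E'
from h import *
out=[]
p=r.get_state()["tool_pos"];print(p)
for n,(x0,y0) in(("scene",(285,190)),("top",(278,180))):
    a=cams()[n]["image"][y0:y0+60,x0:x0+60,::-1]; a=cv2.resize(a,(400,400),interpolation=cv2.INTER_CUBIC); a=cv2.convertScaleAbs(a,alpha=2.2,beta=20)
    out.append(a)
cv2.imwrite("pics/tg4.png",np.hstack(out))
f=[]
for i in range(8): r.snapshot("top"); f.append(r.get_state()["contact_force"])
print(np.mean(f,0),np.std(f,0))
E
```

```text
clock: 5.2
tool_pos: [0.4465, 0.0335, 0.0643]
eef_rot: [-0.676, 0.737, -0.0, 0.0]
contact_force: [-0.2, -0.2, 0.6]
opening: 0.003
[0.44645328 0.03351347 0.06430895]
[-0.04316217 -0.31455684 -0.02265657] [0.54538089 0.48312232 0.3293306 ]
```

View pics/tg4.png

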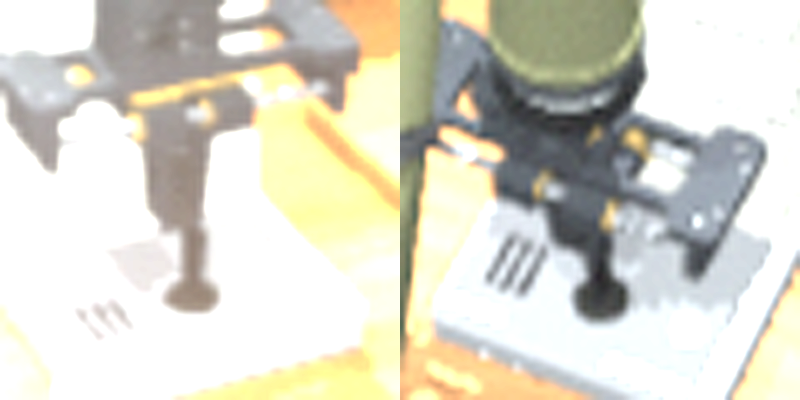

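Now it is clear: the toggle is still upright, from (190,297) to (195,230). The fingertips are above or behind it, with their bottom at about (182,228) in scene and (575,243) in top. I'll triangulate that.

Run:
```python
from h import *
obs=[("scene",np.array([182,228])/400*60-.5+[285,190]),("top",np.array([175,243])/400*60-.5+[278,180])]
f=lambda X:np.concatenate([proj(n,X)-u for n,u in obs])
o=least_squares(f,[.45,.03,.06]);print(o.x,o.fun)
obs=[("scene",np.array([200,232])/400*60-.5+[285,190]),("top",np.array([200,240])/400*60-.5+[278,180])]
o=least_squares(f,[.45,.03,.06]);print("toggle top visible",o.x,o.fun)
```

```text
[0.43884547 0.03624059 0.08680508] [-0.49590704 -0.39301528  0.17058979  0.60185482]
toggle top visible [0.44629934 0.02418507 0.07917297] [-1.25927388 -0.99496547  0.4277473   1.51907414]
```

```bash
python3 - <<'E'
from h import *
for z in(.191,.2,.21,.22,.23): print(z,[np.round((proj(n,[.4422,-.016,z])-o+.5)*2.5+a,0) for n,o,a in(("scene",np.array([260,160]),0),("top",np.array([270,150]),np.array([0,300])))])
E
python3 - <<'E'
import cv2,numpy as np
a=cv2.imread("pics/scene1.png")[150:200,290:350]; b=cv2.imread("pics/top1.png")[165:215,285:345]
g=lambda i:cv2.convertScaleAbs(cv2.resize(i,(400,333),interpolation=cv2.INTER_CUBIC),alpha=2,beta=20)
cv2.imwrite("pics/m2.png",np.hstack([g(a),g(b)]))
E
```

```text
0.191 [array([161.,  86.]), array([120., 436.])]
0.2 [array([162.,  81.]), array([120., 432.])]
0.21 [array([162.,  74.]), array([120., 427.])]
0.22 [array([162.,  68.]), array([120., 423.])]
0.23 [array([162.,  62.]), array([119., 419.])]
```

View pics/m2.png

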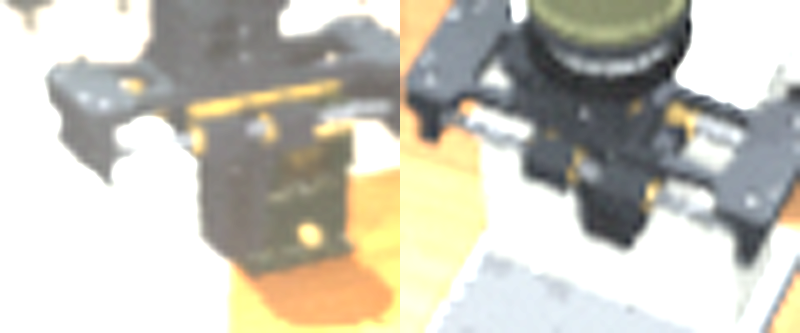

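```bash
python3 -m pendant '[[[0,0,0],[0,0,-0.03],0],[[0,0,0],[0,0,-0.06],0],[[0,0,0],[0.02,0,-0.06],0],[[0,0,0],[0.044,0,-0.06],0],[[0,0,0],[0.044,0,-0.03],0],[[0,0,0],[0.044,0,0],0],[[0,0,0],[0.044,0,0.01],0],[[0,0,0],[0.044,0,0.018],0],[[0,0,0],[0.044,0,0.018],0]]'
python3 - <<'E'
from h import *
out=[]
p=r.get_state()["tool_pos"];print(p)
for n,(x0,y0) in(("scene",(285,190)),("top",(278,180))):
    a=cams()[n]["image"][y0:y0+60,x0:x0+60,::-1]; a=cv2.resize(a,(400,400),interpolation=cv2.INTER_CUBIC); a=cv2.convertScaleAbs(a,alpha=2.2,beta=20)
    u=(proj(n,[*p[:2],p[2]-.008])-[x0,y0]+.5)*400/60; cv2.circle(a,tuple(int(v) for v in u),3,(0,0,255),1)
    out.append(a)
cv2.imwrite("pics/tg5.png",np.hstack(out))
f=[]
for i in range(5): r.snapshot("top"); f.append(r.get_state()["contact_force"])
print(np.mean(f,0))
E
```

```text
clock: 6.8
tool_pos: [0.4424, -0.0104, 0.046]
eef_rot: [-0.676, 0.737, 0.0, -0.0]
contact_force: [-0.0, 0.5, 0.8]
opening: 0.005
[ 0.4423968  -0.01041556  0.04597877]
[ 0.6950085  -0.02919743 -0.19114216]
```

View pics/tg5.png

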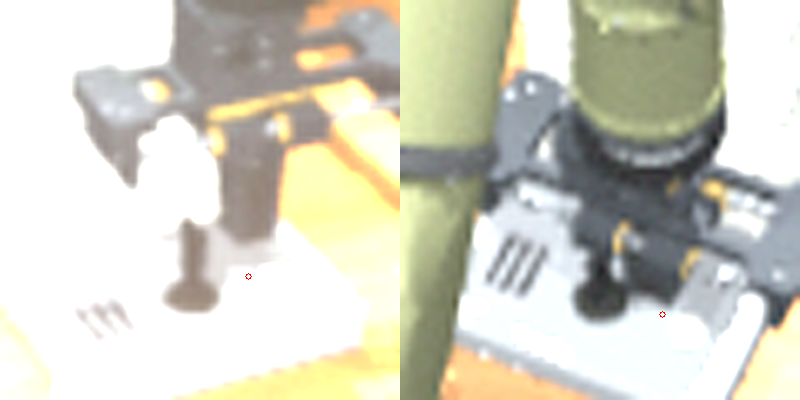

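The fingers now hang beside the toggle, with their bottom at (250,240), below the bar at (192,230). Compared with the spec they sit about 20 mm higher than I computed. I'll push and watch the force.

```bash
python3 -m pendant '[[[0,0,0],[-0.005,0,0],0],[[0,0,0],[-0.01,0,0],0],[[0,0,0],[-0.015,0,0],0],[[0,0,0],[-0.019,0,0],0],[[0,0,0],[-0.023,0,0],0],[[0,0,0],[-0.026,0,0],0],[[0,0,0],[-0.028,0,0],0],[[0,0,0],[-0.028,0,0],0]]'
python3 - <<'E'
from h import *
out=[]
p=r.get_state()["tool_pos"];print(p)
for n,(x0,y0) in(("scene",(285,190)),("top",(278,180))):
    a=cams()[n]["image"][y0:y0+60,x0:x0+60,::-1]; a=cv2.resize(a,(400,400),interpolation=cv2.INTER_CUBIC); a=cv2.convertScaleAbs(a,alpha=2.2,beta=20)
    out.append(a)
cv2.imwrite("pics/tg6.png",np.hstack(out))
f=[]
for i in range(10): r.snapshot("top"); f.append(r.get_state()["contact_force"])
print(np.mean(f,0))
E
```

```text
clock: 7.95
tool_pos: [0.445, 0.0174, 0.0463]
eef_rot: [-0.676, 0.737, -0.0, -0.0]
contact_force: [-0.2, -0.9, -0.4]
opening: 0.004
[0.44495841 0.01740883 0.04626088]
[-0.49961925 -1.11568809  0.05403986]
```

View pics/tg6.png

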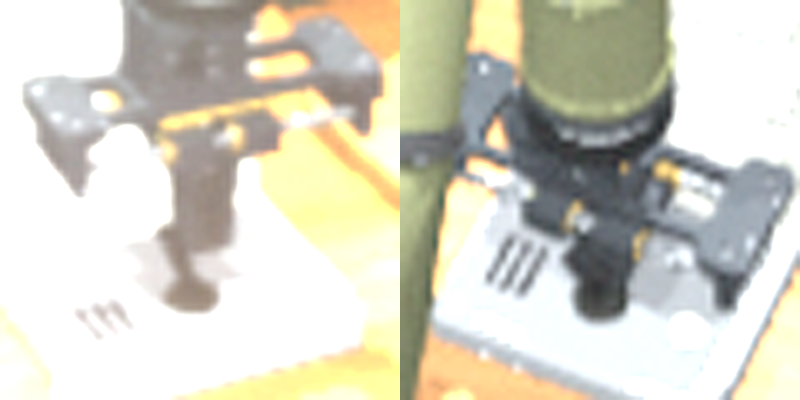

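The toggle now leans left, with its tip at (172,235), and the reaction is about 1.1 N. I'll push a little further, hold, then withdraw slowly.

```bash
python3 -m pendant '[[[0,0,0],[-0.002,0,0],0],[[0,0,0],[-0.0035,0,0],0],[[0,0,0],[-0.0035,0,0],0],[[0,0,0],[-0.0035,0,0],0],[[0,0,0],[-0.0035,0,0],0]]'
python3 - <<'E'
from h import *
f=[]
for i in range(10): r.snapshot("top"); f.append(r.get_state()["contact_force"])
print(np.mean(f,0),r.get_state()["tool_pos"])
E
```

```text
clock: 9.05
tool_pos: [0.4455, 0.0208, 0.0464]
eef_rot: [-0.676, 0.737, -0.0, 0.0]
contact_force: [-0.0, -1.0, 1.2]
opening: 0.003
[ 0.0171292  -1.15691977  0.57671096] [0.44542313 0.0208192  0.04633035]
```

```bash
python3 -m pendant '[[[0,0,0],[-0.001,0,0],0],[[0,0,0],[-0.002,0,0],0],[[0,0,0],[-0.002,0,0],0],[[0,0,0],[-0.002,0,0],0],[[0,0,0],[-0.002,0,0],0],[[0,0,0],[-0.002,0,0],0],[[0,0,0],[-0.002,0,0],0]]'
python3 - <<'E'
from h import *
f=[]
for i in range(16): r.snapshot("top"); f.append(r.get_state()["contact_force"])
print(np.mean(f,0),r.get_state()["tool_pos"])
E
```

```text
clock: 10.25
tool_pos: [0.4455, 0.0228, 0.0463]
eef_rot: [-0.676, 0.737, -0.0, -0.0]
contact_force: [-1.3, -1.3, 0.2]
opening: 0.005
[-0.11175091 -1.76136365  0.19115327] [0.44552073 0.02278451 0.04630973]
```

```bash
python3 -m pendant '[[[0,0,0],[0.004,0,0],0],[[0,0,0],[0.008,0,0],0],[[0,0,0],[0.012,0,0],0],[[0,0,0],[0.016,0,0],0],[[0,0,0],[0.02,0,0],0],[[0,0,0],[0.024,0,0],0],[[0,0,0],[0.03,0,0],0],[[0,0,0],[0.036,0,0],0],[[0,0,0],[0.042,0,0],0],[[0,0,0],[0.044,0,0],0]]' && python3 -m pendant '[[[0,0,0],[0,0,0.002],0],[[0,0,0],[0,0,0.004],0],[[0,0,0],[0,0,0.006],0],[[0,0,0],[0,0,0.006],0]]' && python3 -m pendant '[[[0,0,0],[0,0,0.002],0],[[0,0,0],[0,0,0.003],0],[[0,0,0],[0,0,0.003],0]]'
```

```text
clock: 12.05
tool_pos: [0.4416, -0.0221, 0.0463]
eef_rot: [-0.675, 0.737, -0.0, -0.0]
contact_force: [-0.1, 0.4, 0.1]
opening: 0.005
clock: 12.45
tool_pos: [0.4416, -0.0207, 0.04]
eef_rot: [-0.676, 0.737, 0.0, -0.0]
contact_force: [0.4, -0.0, 0.2]
opening: 0.005
clock: 12.75
tool_pos: [0.4417, -0.021, 0.0371]
eef_rot: [-0.676, 0.737, 0.0, -0.0]
contact_force: [-0.2, 0.4, 0.3]
opening: 0.003
```

```bash
python3 -m pendant '[[[0,0,0],[0,0,0.002],0],[[0,0,0],[0,0,0.003],0],[[0,0,0],[0,0,0.003],0]]' && python3 -m pendant '[[[0,0,0],[0,0,0.002],0],[[0,0,0],[0,0,0.003],0],[[0,0,0],[0,0,0.003],0]]'
```

```text
clock: 13.05
tool_pos: [0.4417, -0.021, 0.0342]
eef_rot: [-0.676, 0.737, 0.0, -0.0]
contact_force: [0.9, -0.7, 0.8]
opening: 0.002
clock: 13.35
tool_pos: [0.4417, -0.021, 0.0312]
eef_rot: [-0.676, 0.737, 0.0, -0.0]
contact_force: [0.2, 0.1, -0.7]
opening: 0.008
```

```bash
for i in 1; do python3 -m pendant '[[[0,0,0],[0,0,0.003],0],[[0,0,0],[0,0,0.004],0],[[0,0,0],[0,0,0.004],0]]' | grep -E "pos|force"; python3 -m pendant '[[[0,0,0],[0,0,0.002],0],[[0,0,0],[0,0,0.003],0],[[0,0,0],[0,0,0.003],0]]'| grep -E "pos|force"; done
```

```text
tool_pos: [0.442, -0.021, 0.0274]
contact_force: [0.4, 0.0, -1.3]
tool_pos: [0.4429, -0.0211, 0.0252]
contact_force: [-0.7, 0.2, -0.1]
```

```bash
python3 -m pendant '[[[0,0,0],[0,0,0.003],0],[[0,0,0],[0,0,0.003],0],[[0,0,0],[0,0,0.003],0]]' | grep -E "pos|force"
python3 - <<'E'
from h import *
f=[]
for i in range(6): r.snapshot("top"); f.append(r.get_state()["contact_force"])
s=r.get_state();print(np.mean(f,0),s["q"].round(3),s["joint_torque"].round(1),s["tool_pos"])
E
```

```text
tool_pos: [0.4429, -0.0211, 0.0225]
contact_force: [-0.5, 0.7, 0.3]
[0.09604114 0.15934339 0.12153841] [-0.044  0.867 -0.02   2.237  0.351  0.045 -2.065] [  0.  -45.6   1.2  -0.8  -0.   -0.1   0. ] [ 0.44272309 -0.02115422  0.02262699]
```

```bash
python3 -m pendant '[[[0,0,0],[0,0,-0.03],0],[[0,0,0],[0,0,-0.075],0],[[0,0,0],[0,0,-0.12],0],[[0,0,0],[0,0,-0.165],0],[[0,0,0],[0,0,-0.21],0],[[0,0,0],[0,0,-0.255],0],[[0,0,0],[0,0,-0.3],0],[[0,0,0],[0,0,-0.3],0]]'
python3 - <<'E'
from h import *
s=r.get_state();print(s["q"].round(2))
print(delta((.5496,.0171,.29),-.075),delta((.5496,.0171,.29),np.pi-.075))
E
```

```text
clock: 15.35
tool_pos: [0.4472, -0.02, 0.3278]
eef_rot: [-0.676, 0.737, -0.002, 0.003]
contact_force: [0.5, -0.4, 0.6]
opening: 0.005
[ 0.19  0.32 -0.34  1.91  0.13  0.92 -1.87]
(array([-0.003,  0.008,  1.56 ]), array([-0.0457, -0.0986,  0.0387])) (array([-0.003,  0.008,  1.56 ]), array([-0.0457, -0.0986,  0.0387]))
```

```bash
python3 -m pendant '[[[0,0,0.14],[-0.01,-0.02,0],0],[[0,0,0.28],[-0.02,-0.04,0],0],[[0,0,0.42],[-0.03,-0.06,0],0],[[0,0,0.56],[-0.04,-0.08,0],0],[[0,0,0.7],[-0.0457,-0.0986,0],0],[[0,0,0.84],[-0.0457,-0.0986,0],0],[[0,0,0.98],[-0.0457,-0.0986,0],0],[[0,0,1.12],[-0.0457,-0.0986,0],0],[[0,0,1.26],[-0.0457,-0.0986,0],0],[[0,0,1.4],[-0.0457,-0.0986,0],0]]' >/dev/null; python3 -m pendant '[[[0,0,0.14],[0,0,0],0],[[0,0,0.16],[0,0,0],0],[[0,0,0.16],[0,0,0.01],0],[[0,0,0.16],[0,0,0.02],0],[[0,0,0.16],[0,0,0.02],0]]'
python3 - <<'E'
from h import *
s=r.get_state();print(s["q"].round(2))
print(delta((.5496,.0171,.27),np.pi-.075))
E
```

```text
clock: 16.85
tool_pos: [0.5446, 0.0164, 0.2999]
eef_rot: [0.017, 1.0, 0.001, -0.005]
contact_force: [0.2, 0.4, 0.4]
opening: 0.002
[-0.65  0.68  1.    1.73 -0.63  1.11 -2.63]
(array([ 0.002, -0.01 ,  0.041]), array([-0.0053,  0.0008,  0.0298]))
```

```bash
M='x'; python3 -m pendant '[[[0,0,-0.14],[0,0,0],0],[[0,0,-0.28],[0,0,0],0],[[0,0,-0.42],[0,0,0],0],[[0,0,-0.56],[0,0,0],0],[[0,0,-0.7],[0,0,0],0],[[0,0,-0.84],[0,0,0],0],[[0,0,-0.98],[0,0,0],0],[[0,0,-1.12],[0,0,0],0],[[0,0,-1.26],[0,0,0],0],[[0,0,-1.4],[0,0,0],0]]' >/dev/null; python3 -m pendant '[[[0,0,-0.14],[0,0,0],0],[[0,0,-0.28],[0,0,0],0],[[0,0,-0.42],[0,0,0],0],[[0,0,-0.56],[0,0,0],0],[[0,0,-0.7],[0,0,0],0],[[0,0,-0.84],[0,0,0],0],[[0,0,-0.98],[0,0,0],0],[[0,0,-1.12],[0,0,0],0],[[0,0,-1.26],[0,0,0],0],[[0,0,-1.4],[0,0,0],0]]'
python3 - <<'E'
from h import *
s=r.get_state();print(s["q"].round(2))
print(delta((.5496,.0171,.27),-.075))
E
```

```text
clock: 18.85
tool_pos: [0.5459, 0.0156, 0.3026]
eef_rot: [0.983, -0.184, -0.002, -0.0]
contact_force: [0.2, -0.3, 0.5]
opening: 0.002
[-0.21  0.49  0.16  1.7  -0.09  0.96 -0.39]
(array([-0.   ,  0.004, -0.295]), array([ 0.003 , -0.0027,  0.0326]))
```

```bash
python3 -m pendant '[[[0,0,-0.14],[0.003,-0.0027,0.01],0],[[0,0,-0.28],[0.003,-0.0027,0.02],0],[[0,0,-0.295],[0.003,-0.0027,0.03],0],[[0,0,-0.295],[0.003,-0.0027,0.04],0],[[0,0,-0.295],[0.003,-0.0027,0.046],0],[[0,0,-0.295],[0.003,-0.0027,0.046],0]]'; for i in 1; do python3 -m pendant '[[[0,0,0],[0,0,0.002],0],[[0,0,0],[0,0,0.003],0],[[0,0,0],[0,0,0.003],0]]'|grep -E 'pos|force';  python3 -m pendant '[[[0,0,0],[0,0,0.002],0],[[0,0,0],[0,0,0.002],0]]'|grep -E 'pos|force'; python3 -m pendant '[[[0,0,0],[0,0,0.002],0],[[0,0,0],[0,0,0.002],0]]'|grep -E 'pos|force';  done
```

```text
clock: 19.45
tool_pos: [0.5488, 0.0172, 0.255]
eef_rot: [0.999, -0.042, -0.004, 0.0]
contact_force: [-0.1, 0.3, -0.3]
opening: 0.002
tool_pos: [0.5495, 0.0173, 0.253]
contact_force: [0.9, 1.2, -0.3]
tool_pos: [0.5493, 0.0172, 0.2508]
contact_force: [-0.4, -0.1, 0.5]
tool_pos: [0.5492, 0.0171, 0.2487]
contact_force: [-0.2, 0.2, 0.4]
```

```bash
python3 -m pendant '[[[0,0,0],[0,0,0.002],0],[[0,0,0],[0,0,0.002],0]]'|grep -E 'pos|force'; python3 -m pendant '[[[0,0,0],[0,0,0.002],0],[[0,0,0],[0,0,0.002],0]]'|grep -E 'pos|force'; python3 -m pendant '[[[0,0,0],[0,0,0.002],0],[[0,0,0],[0,0,0.002],0]]'|grep -E 'pos|force'
```

```text
tool_pos: [0.5491, 0.0172, 0.2466]
contact_force: [-0.9, -0.0, 0.2]
tool_pos: [0.5491, 0.0172, 0.2446]
contact_force: [0.2, 0.6, -0.8]
tool_pos: [0.5491, 0.0172, 0.2426]
contact_force: [0.7, 0.0, 0.2]
```

```bash
python3 -m pendant '[[[0,0,0],[0,0,0.002],0],[[0,0,0],[0,0,0.002],0]]'|grep -E 'pos|force'; python3 -m pendant '[[[0,0,0],[0,0,0.002],0],[[0,0,0],[0,0,0.002],0]]'|grep -E 'pos|force'; python3 -m pendant '[[[0,0,0],[0,0,0.002],0],[[0,0,0],[0,0,0.002],0]]'|grep -E 'pos|force'
python3 - <<'E'
from h import *
p=r.get_state()["tool_pos"]
out=[]
for n,X in(("scene",p),("top",p)):
    x0,y0=(proj(n,X)-30).astype(int); a=cams()[n]["image"][y0:y0+60,x0:x0+60,::-1]; a=cv2.resize(a,(400,400),interpolation=cv2.INTER_CUBIC);a=cv2.convertScaleAbs(a,alpha=1.5)
    u=(proj(n,[*p[:2],p[2]-.008])-[x0,y0]+.5)*400/60; cv2.circle(a,tuple(int(v) for v in u),3,(0,0,255),1); out.append(a); print(x0,y0)
cv2.imwrite("pics/k1.png",np.hstack(out))
E
```

```text
tool_pos: [0.5495, 0.0172, 0.2416]
contact_force: [-1.7, 0.4, 5.9]
tool_pos: [0.5504, 0.0171, 0.2417]
contact_force: [-4.8, 0.4, 18.8]
tool_pos: [0.5512, 0.0172, 0.2417]
contact_force: [-7.9, 0.5, 32.0]
271 141
289 137
```

View pics/k1.png

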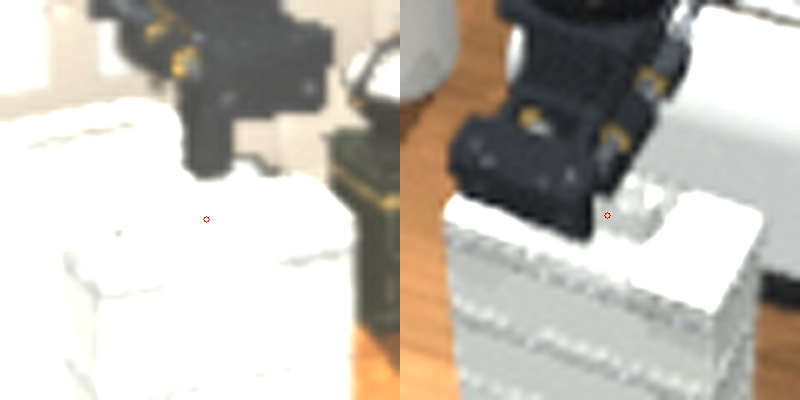

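Contact came at tool z 0.2418, with the knob top at 0.260, so the tips are 18 mm above the reported TCP. In the picture the finger stands on the knob at (210,170). I'll back off, open, straddle the knob and grip.

```bash
python3 -m pendant '[[[0,0,0],[0,0,-0.02],0],[[0,0,0],[0,0,-0.04],0.6],[[0,0,0],[0,0,-0.04],0.6],[[0,0,0],[0,0,-0.04],0.6],[[0,0,0],[0,0,-0.04],0.6],[[0,0,0],[0,0,-0.04],0.6],[[0,0,0],[0,0,-0.04],0.6]]' 25
python3 - <<'E'
from h import *
print(delta((.5496,.0171,.2195),-.075))
E
```

```text
clock: 22.15
tool_pos: [0.5491, 0.0172, 0.2761]
eef_rot: [0.999, -0.041, -0.004, 0.0]
contact_force: [0.4, -0.4, 0.3]
opening: 0.526
(array([ 0.001,  0.008, -0.007]), array([ 0.001 , -0.    ,  0.0566]))
```

```bash
python3 -m pendant '[[[0,0.004,0],[0,0,0.02],0.6],[[0,0.008,0],[0.001,0,0.04],0.6],[[0,0.008,0],[0.001,0,0.054],0.6],[[0,0.008,0],[0.001,0,0.0565],0.6],[[0,0.008,0],[0.001,0,0.0565],0.6],[[0,0.008,0],[0.001,0,0.0565],0],[[0,0.008,0],[0.001,0,0.0565],0],[[0,0.008,0],[0.001,0,0.0565],0],[[0,0.008,0],[0.001,0,0.0565],0],[[0,0.008,0],[0.001,0,0.0565],0]]' 25;  python3 -m pendant '[[[0,0,0],[0,0,0],0],[[0,0,0],[0,0,0],0],[[0,0,0],[0,0,0],0]]' 25
python3 - <<'E'
from h import *
print(r.get_state()["q"].round(2))
E
```

```text
clock: 23.15
tool_pos: [0.5501, 0.0171, 0.2206]
eef_rot: [0.999, -0.041, 0.001, 0.0]
contact_force: [-0.5, 0.1, 1.2]
opening: 0.225
clock: 23.45
tool_pos: [0.5502, 0.0171, 0.2206]
eef_rot: [0.999, -0.041, 0.001, 0.0]
contact_force: [-1.4, -1.2, 3.9]
opening: 0.225
[-0.16  0.59  0.07  1.8  -0.05  0.75 -0.14]
```

```bash
python3 -m pendant '[[[0,0,0],[0,0,-0.01],0],[[0,0,0],[0,0,-0.025],0],[[0,0,0],[0,0,-0.045],0],[[0,0,0],[0,0,-0.065],0],[[0,0,0],[0,0,-0.07],0],[[0,0,0],[0,0,-0.07],0]]'
python3 - <<'E'
from h import *
print(delta((.52,-.302,.20),-np.pi/2))
b=cams()["top"]["image"].astype(int); c=cv2.imread("pics/top1.png")[:,:,::-1].astype(int); d=np.abs(b-c).sum(2)>60
print("board diff",d[195:272,350:450].mean()); 
a=cv2.imread("pics/scene0.png")[:,:,::-1].astype(int); e=np.abs(cams()["scene"]["image"].astype(int)-a).sum(2)>60
print("trivet diff",e[230:280,200:275].mean(),"toggle diff",e[219:240,300:335].mean())
E
```

```text
clock: 24.05
tool_pos: [0.5504, 0.0171, 0.291]
eef_rot: [0.999, -0.041, 0.002, 0.0]
contact_force: [-0.0, 0.4, -2.2]
opening: 0.219
(array([-0.003, -0.003,  1.489]), array([-0.0046,  0.3206,  0.091 ]))
board diff 0.005844155844155844
trivet diff 0.0 toggle diff 0.05986394557823129
```

```bash
python3 -m pendant '[[[0,0,0.12],[0,0.02,0],0],[[0,0,0.26],[0,0.055,0],0],[[0,0,0.4],[0,0.095,0],0],[[0,0,0.54],[-0.001,0.135,0.01],0],[[0,0,0.68],[-0.002,0.175,0.02],0],[[0,0,0.82],[-0.003,0.215,0.035],0],[[0,0,0.96],[-0.004,0.25,0.05],0],[[0,0,1.1],[-0.0046,0.285,0.065],0],[[0,0,1.24],[-0.0046,0.31,0.08],0],[[0,0,1.38],[-0.0046,0.3206,0.091],0]]'; python3 -m pendant '[[[0,0,0.11],[0,0,0],0],[[0,0,0.11],[0,0,0],0],[[0,0,0.11],[0,0,0],0]]'
python3 - <<'E'
from h import *
print(r.get_state()["q"].round(2),delta((.52,-.302,.026),-np.pi/2))
E
```

```text
clock: 25.15
tool_pos: [0.5172, -0.3052, 0.1974]
eef_rot: [0.741, -0.671, 0.0, 0.001]
contact_force: [0.1, 0.3, -0.3]
opening: 0.228
clock: 25.45
tool_pos: [0.5192, -0.3014, 0.1987]
eef_rot: [0.708, -0.706, 0.0, -0.0]
contact_force: [0.7, -0.1, -0.4]
opening: 0.228
[ 0.2   0.72  0.45  1.69 -0.4   0.82 -0.74] (array([-0.001,  0.   ,  0.002]), array([ 0.0006, -0.0007,  0.1727]))
```

```bash
python3 -m pendant '[[[0,0,0],[0,0,0.03],0],[[0,0,0],[0,0,0.07],0],[[0,0,0],[0,0,0.11],0],[[0,0,0],[0,0,0.14],0],[[0,0,0],[0,0,0.16],0],[[0,0,0],[0,0,0.168],0],[[0,0,0],[0,0,0.171],0],[[0,0,0],[0,0,0.172],0],[[0,0,0],[0,0,0.172],0]]'; python3 -m pendant '[[[0,0,0],[0,0,0.002],0],[[0,0,0],[0,0,0.002],0]]'
python3 - <<'E'
from h import *
print(r.get_state()["q"].round(2))
E
```

```text
clock: 26.35
tool_pos: [0.5205, -0.3026, 0.0286]
eef_rot: [-0.707, 0.707, -0.002, 0.001]
contact_force: [-0.4, 0.2, -1.7]
opening: 0.228
clock: 26.55
tool_pos: [0.5201, -0.3022, 0.026]
eef_rot: [-0.707, 0.707, -0.001, 0.001]
contact_force: [-0.2, 0.5, -0.6]
opening: 0.224
[ 0.29  0.96  0.29  1.78 -0.53  0.48 -0.63]
```

```bash
python3 -m pendant '[[[0,0,0],[0,0,0.002],0],[[0,0,0],[0,0,0.002],0]]'|grep -E 'pos|force'; python3 -m pendant '[[[0,0,0],[0,0,0.0015],0],[[0,0,0],[0,0,0.0015],0]]'|grep -E 'pos|force'
```

```text
tool_pos: [0.5197, -0.302, 0.0234]
contact_force: [-0.7, -0.4, -1.5]
tool_pos: [0.5199, -0.3021, 0.0227]
contact_force: [-1.4, 1.1, 6.0]
```

```bash
python3 -m pendant '[[[0,0,0],[0,0,-0.001],0.5],[[0,0,0],[0,0,-0.001],0.5],[[0,0,0],[0,0,-0.001],0.5],[[0,0,0],[0,0,-0.001],0.5],[[0,0,0],[0,0,-0.03],0.5],[[0,0,0],[0,0,-0.07],0.5],[[0,0,0],[0,0,-0.12],0.9],[[0,0,0],[0,0,-0.17],0.9],[[0,0,0],[0,0,-0.22],0.9],[[0,0,0],[0,0,-0.235],0.9]]'
python3 - <<'E'
from h import *
print(r.get_state()["q"].round(2),delta((.5496,.0171,.25),-.075))
E
```

```text
clock: 27.95
tool_pos: [0.5212, -0.3042, 0.2626]
eef_rot: [-0.707, 0.708, -0.005, 0.002]
contact_force: [0.9, -0.8, 0.5]
opening: 0.837
[ 0.17  0.65  0.5   1.62 -0.37  0.96 -0.77] (array([-0.004, -0.012, -1.497]), array([-0.3214, -0.0278,  0.0111]))
```

```bash
python3 -m pendant '[[[0,0,-0.14],[-0.02,-0.002,0],0.95],[[0,0,-0.28],[-0.055,-0.004,0],0.95],[[0,0,-0.42],[-0.095,-0.008,0],0.95],[[0,0,-0.56],[-0.135,-0.012,0],0.95],[[0,0,-0.7],[-0.175,-0.016,0],0.95],[[0,0,-0.84],[-0.215,-0.02,0],0.95],[[0,0,-0.98],[-0.255,-0.024,0.004],0.95],[[0,0,-1.12],[-0.29,-0.027,0.006],0.95],[[0,0,-1.26],[-0.315,-0.0278,0.01],0.95],[[0,0,-1.4],[-0.3214,-0.0278,0.0111],0.95]]' >/dev/null; python3 -m pendant '[[[0,0,-0.1],[0,0,0],0.95],[[0,0,-0.1],[0,0,0],0.95],[[0,0,-0.1],[0,0,0],0.95]]'
python3 - <<'E'
from h import *
print(r.get_state()["q"].round(2),delta((.5496,.0171,.178),-.075))
for n in("scene","top"): cv2.imwrite(f"pics/{n}2.png",cams()[n]["image"][:,:,::-1])
E
```

```text
clock: 29.25
tool_pos: [0.5473, 0.0189, 0.2457]
eef_rot: [0.999, -0.038, 0.001, 0.0]
contact_force: [0.0, -0.6, 0.9]
opening: 0.945
[-0.17  0.55  0.08  1.78 -0.06  0.81 -0.13] (array([ 0.001, -0.002, -0.   ]), array([0.0023, 0.0015, 0.0677]))
```

```bash
python3 -m pendant '[[[0,0,0],[0.0023,0.0015,0.01],0.95],[[0,0,0],[0.0023,0.0015,0.03],0.95],[[0,0,0],[0.0023,0.0015,0.05],0.95],[[0,0,0],[0.0023,0.0015,0.064],0.95],[[0,0,0],[0.0023,0.0015,0.068],0.95],[[0,0,0],[0.0023,0.0015,0.068],0.95],[[0,0,0],[0.0023,0.0015,0.068],0.6],[[0,0,0],[0.0023,0.0015,0.068],0.6],[[0,0,0],[0.0023,0.0015,0.068],0.6],[[0,0,0],[0.0023,0.0015,0.068],0.6]]' 30; python3 -m pendant '[[[0,0,0],[0,0,0],0.6],[[0,0,0],[0,0,-0.004],0.6],[[0,0,0],[0,0,-0.01],0.6],[[0,0,0],[0,0,-0.02],0.6],[[0,0,0],[0,0,-0.04],0.6],[[0,0,0],[0,0,-0.06],0.6],[[0,0,0],[0,0,-0.08],0.6],[[0,0,0],[0,0,-0.08],0.6]]'
python3 - <<'E'
from h import *
print(r.get_state()["q"].round(2),delta((.52,-.395,.26),-np.pi/2))
b=cams()["top"]["image"].astype(int); c=cv2.imread("pics/top2.png")[:,:,::-1].astype(int); d=np.abs(b-c).sum(2)>60
print("board diff",d[195:272,350:450].mean()); 
a=cv2.imread("pics/scene0.png")[:,:,::-1].astype(int); e=np.abs(cams()["scene"]["image"].astype(int)-a).sum(2)>60
print("trivet diff",e[230:280,200:275].mean())
E
```

```text
clock: 30.35
tool_pos: [0.5501, 0.0177, 0.1784]
eef_rot: [0.999, -0.036, 0.002, 0.0]
contact_force: [-0.4, -0.6, 3.7]
opening: 0.743
clock: 31.15
tool_pos: [0.5516, 0.0177, 0.2607]
eef_rot: [0.999, -0.036, 0.004, -0.0]
contact_force: [0.2, 0.5, -1.9]
opening: 0.745
[-0.17  0.54  0.09  1.76 -0.06  0.84 -0.13] (array([-0.007, -0.006,  1.499]), array([-1.800e-03,  4.139e-01,  4.000e-04]))
board diff 0.0005194805194805195
trivet diff 0.0
```

```bash
python3 -m pendant '[[[0,0,0.12],[0,0.02,0],0.6],[[0,0,0.26],[-0.001,0.06,0],0.6],[[0,0,0.4],[-0.002,0.105,0],0.6],[[0,0,0.54],[-0.003,0.15,0],0.6],[[0,0,0.68],[-0.005,0.195,0],0.6],[[0,0,0.82],[-0.007,0.24,0],0.6],[[0,0,0.96],[-0.009,0.285,0.01],0.6],[[0,0,1.1],[-0.01,0.33,0.03],0.6],[[0,0,1.24],[-0.011,0.37,0.045],0.6],[[0,0,1.38],[-0.011,0.41,0.06],0.6]]' 30; python3 -m pendant '[[[0,0,0.12],[0,0,0],0.6],[[0,0,0.12],[0,0,0],0.6],[[0,0,0.12],[0,0,0],0.6]]'
python3 - <<'E'
from h import *
print(r.get_state()["q"].round(2),delta((.515,-.393,.05),-np.pi/2))
E
```

```text
clock: 32.25
tool_pos: [0.508, -0.3915, 0.1956]
eef_rot: [0.746, -0.666, -0.001, -0.0]
contact_force: [1.0, 0.6, -0.7]
opening: 0.745
clock: 32.55
tool_pos: [0.5094, -0.389, 0.1967]
eef_rot: [0.708, -0.706, -0.0, -0.001]
contact_force: [0.2, 0.4, -1.2]
opening: 0.748
[ 0.34  0.78  0.46  1.56 -0.41  0.9  -0.62] (array([-0.001,  0.001,  0.003]), array([ 0.0042, -0.0055,  0.1467]))
```

```bash
python3 -m pendant '[[[0,0,0],[0.002,0,0.03],0.6],[[0,0,0],[0.004,-0.002,0.07],0.6],[[0,0,0],[0.004,-0.002,0.105],0.6],[[0,0,0],[0.004,-0.002,0.13],0.6],[[0,0,0],[0.004,-0.002,0.142],0.6],[[0,0,0],[0.004,-0.002,0.1475],0.6],[[0,0,0],[0.004,-0.002,0.149],0.6],[[0,0,0],[0.004,-0.002,0.149],0.6]]'; python3 -m pendant '[[[0,0,0],[0,0,0.0015],0.6],[[0,0,0],[0,0,0.002],0.6],[[0,0,0],[0,0,0.002],0.6]]'|grep -E 'pos|force|open'
```

```text
clock: 33.35
tool_pos: [0.5124, -0.3951, 0.0501]
eef_rot: [-0.707, 0.707, -0.002, 0.001]
contact_force: [-0.1, 0.1, -2.1]
opening: 0.741
tool_pos: [0.5118, -0.3947, 0.0474]
contact_force: [0.4, 0.5, -1.3]
opening: 0.75
```

```bash
python3 -m pendant '[[[0,0,0],[0,0,0.0015],0.6],[[0,0,0],[0,0,0.0015],0.6]]'|grep -E 'pos|force|open'; python3 -m pendant '[[[0,0,0],[0,0,0.0015],0.6],[[0,0,0],[0,0,0.0015],0.6]]'|grep -E 'pos|force|open'
```

```text
tool_pos: [0.5119, -0.3948, 0.0457]
contact_force: [0.9, 0.0, -0.5]
opening: 0.749
tool_pos: [0.5119, -0.3948, 0.0456]
contact_force: [-1.2, 2.6, 10.4]
opening: 0.748
```

```bash
python3 -m pendant '[[[0,0,0],[0,0,-0.001],0.92],[[0,0,0],[0,0,-0.001],0.92],[[0,0,0],[0,0,-0.001],0.92],[[0,0,0],[0,0,-0.001],0.92],[[0,0,0],[0,0,-0.02],0.92],[[0,0,0],[0,0,-0.06],0.92],[[0,0,0],[0,0,-0.1],0.92],[[0,0,0],[0,0,-0.14],0.92],[[0,0,0],[0,0,-0.16],0.92],[[0,0,0],[0,0,-0.16],0.92]]'
python3 - <<'E'
from h import *
print(r.get_state()["q"].round(2),delta((.5496,.0171,.21),-.075))
E
```

```text
clock: 35.05
tool_pos: [0.5127, -0.3963, 0.2073]
eef_rot: [-0.707, 0.707, -0.004, 0.001]
contact_force: [0.3, -0.1, 0.3]
opening: 0.918
[ 0.35  0.78  0.47  1.54 -0.41  0.92 -0.63] (array([-0.002, -0.009, -1.497]), array([-0.4134, -0.0365, -0.0045]))
```

```bash
python3 -m pendant '[[[0,0,-0.14],[-0.025,-0.002,0],0.95],[[0,0,-0.28],[-0.07,-0.006,0],0.95],[[0,0,-0.42],[-0.115,-0.01,0],0.95],[[0,0,-0.56],[-0.16,-0.014,0],0.95],[[0,0,-0.7],[-0.205,-0.018,0],0.95],[[0,0,-0.84],[-0.25,-0.022,0],0.95],[[0,0,-0.98],[-0.295,-0.026,0],0.95],[[0,0,-1.12],[-0.34,-0.03,0],0.95],[[0,0,-1.26],[-0.38,-0.034,0],0.95],[[0,0,-1.4],[-0.4134,-0.0365,0],0.95]]' >/dev/null; python3 -m pendant '[[[0,0,-0.1],[0,0,0],0.95],[[0,0,-0.1],[0,0,0],0.95],[[0,0,-0.1],[0,0,0],0.95]]'
python3 - <<'E'
from h import *
print(r.get_state()["q"].round(2),delta((.5496,.0171,.113),-.075))
for n in("scene","top"): cv2.imwrite(f"pics/{n}3.png",cams()[n]["image"][:,:,::-1])
E
```

```text
clock: 36.35
tool_pos: [0.5475, 0.0179, 0.2028]
eef_rot: [0.999, -0.038, 0.0, 0.001]
contact_force: [0.4, -0.1, -0.7]
opening: 0.95
[-0.17  0.61  0.09  1.83 -0.08  0.7  -0.12] (array([ 0.001, -0.   , -0.001]), array([0.0021, 0.0005, 0.0899]))
```

```bash
python3 -m pendant '[[[0,0,0],[0.0023,0.0005,0.02],0.95],[[0,0,0],[0.0023,0.0005,0.045],0.95],[[0,0,0],[0.0023,0.0005,0.07],0.95],[[0,0,0],[0.0023,0.0005,0.085],0.95],[[0,0,0],[0.0023,0.0005,0.09],0.95],[[0,0,0],[0.0023,0.0005,0.09],0.95],[[0,0,0],[0.0023,0.0005,0.09],0.6],[[0,0,0],[0.0023,0.0005,0.09],0.6],[[0,0,0],[0.0023,0.0005,0.09],0.6],[[0,0,0],[0.0023,0.0005,0.09],0.6]]' 30; python3 -m pendant '[[[0,0,0],[0,0,0],0.6],[[0,0,0],[0,0,-0.004],0.6],[[0,0,0],[0,0,-0.01],0.6],[[0,0,0],[0,0,-0.02],0.6],[[0,0,0],[0,0,-0.045],0.6],[[0,0,0],[0,0,-0.075],0.6],[[0,0,0],[0,0,-0.11],0.6],[[0,0,0],[0,0,-0.11],0.6]]'
python3 - <<'E'
from h import *
print(r.get_state()["q"].round(2),delta((.515,-.208,.15),-np.pi/2))
b=cams()["top"]["image"].astype(int); c=cv2.imread("pics/top3.png")[:,:,::-1].astype(int); d=np.abs(b-c).sum(2)>60
print("board diff",d[195:272,350:450].mean()); 
a=cv2.imread("pics/scene0.png")[:,:,::-1].astype(int); e=np.abs(cams()["scene"]["image"].astype(int)-a).sum(2)>60
print("trivet diff",e[230:280,200:275].mean())
E
```

```text
clock: 37.45
tool_pos: [0.5509, 0.0181, 0.1146]
eef_rot: [0.999, -0.036, 0.001, 0.0]
contact_force: [-0.0, 0.5, 5.9]
opening: 0.75
clock: 38.25
tool_pos: [0.5537, 0.0182, 0.2286]
eef_rot: [0.999, -0.036, 0.006, -0.0]
contact_force: [0.4, -0.6, -1.5]
opening: 0.745
[-0.17  0.58  0.09  1.79 -0.07  0.76 -0.11] (array([-0.01 , -0.009,  1.499]), array([-0.0232,  0.2285,  0.0781]))
board diff 0.0003896103896103896
trivet diff 0.0
```

```bash
python3 -m pendant '[[[0,0,0.12],[0,0.015,0],0.6],[[0,0,0.26],[-0.002,0.035,0],0.6],[[0,0,0.4],[-0.005,0.06,0],0.6],[[0,0,0.54],[-0.008,0.085,0.01],0.6],[[0,0,0.68],[-0.011,0.11,0.02],0.6],[[0,0,0.82],[-0.014,0.135,0.03],0.6],[[0,0,0.96],[-0.017,0.16,0.04],0.6],[[0,0,1.1],[-0.02,0.185,0.05],0.6],[[-0.005,-0.005,1.24],[-0.022,0.21,0.06],0.6],[[-0.01,-0.009,1.38],[-0.0232,0.2285,0.065],0.6]]' 30; python3 -m pendant '[[[0,0,0.12],[0,0,0],0.6],[[0,0,0.12],[0,0,0],0.6],[[0,0,0.12],[0,0,0],0.6]]'
python3 - <<'E'
from h import *
print(r.get_state()["q"].round(2),delta((.515,-.208,.05),-np.pi/2))
E
```

```text
clock: 39.35
tool_pos: [0.5088, -0.2093, 0.1567]
eef_rot: [0.745, -0.667, -0.005, 0.005]
contact_force: [-0.5, 0.9, -0.6]
opening: 0.745
clock: 39.65
tool_pos: [0.5104, -0.2072, 0.1578]
eef_rot: [0.708, -0.706, -0.004, 0.005]
contact_force: [0.7, -0.7, -1.2]
opening: 0.745
[ 0.04  0.73  0.45  1.86 -0.48  0.67 -0.79] (array([ 0.013, -0.001,  0.003]), array([ 0.0008, -0.0059,  0.1077]))
```

```bash
python3 -m pendant '[[[0.006,0,0],[0,0,0.02],0.6],[[0.012,0,0],[0,-0.004,0.05],0.6],[[0.012,0,0],[0,-0.004,0.08],0.6],[[0.012,0,0],[0,-0.004,0.1],0.6],[[0.012,0,0],[0,-0.004,0.107],0.6],[[0.012,0,0],[0,-0.004,0.109],0.6],[[0.012,0,0],[0,-0.004,0.109],0.6]]'; python3 -m pendant '[[[0,0,0],[0,0,0.0015],0.6],[[0,0,0],[0,0,0.0015],0.6]]'|grep -E 'pos|force|open'; python3 -m pendant '[[[0,0,0],[0,0,0.0015],0.6],[[0,0,0],[0,0,0.0015],0.6]]'|grep -E 'pos|force|open'
```

```text
clock: 40.35
tool_pos: [0.5144, -0.2082, 0.0503]
eef_rot: [-0.707, 0.707, -0.002, 0.0]
contact_force: [-0.9, 0.5, -1.6]
opening: 0.748
tool_pos: [0.5145, -0.2083, 0.049]
contact_force: [-0.1, 0.1, -2.1]
opening: 0.748
tool_pos: [0.514, -0.2082, 0.047]
contact_force: [-0.1, 0.3, -1.7]
opening: 0.748
```

Now to contact, release and rise.

```bash
python3 -m pendant '[[[0,0,0],[0,0,0.001],0.6],[[0,0,0],[0,0,0.0015],0.6],[[0,0,0],[0,0,0.0015],0.6]]'|grep -E 'pos|force|open'; python3 -m pendant '[[[0,0,0],[0,0,0],0.9],[[0,0,0],[0,0,0],0.9],[[0,0,0],[0,0,0],0.9],[[0,0,0],[0,0,0],0.9],[[0,0,0],[0,0,-0.02],0.9],[[0,0,0],[0,0,-0.06],0.9],[[0,0,0],[0,0,-0.1],0.9],[[0,0,0],[0,0,-0.14],0.9],[[0,0,0],[-0.03,0,-0.16],0.9],[[0,0,0],[-0.07,0,-0.16],0.9]]';  python3 -m pendant '[[[0,0,0],[-0.04,0,0],0.9],[[0,0,0],[-0.08,0,0],0.9],[[0,0,0],[-0.12,0,0],0.9],[[0,0,0],[-0.13,0,0],0.9],[[0,0,0],[-0.13,0,0],0.9]]'
python3 - <<'E'
from h import *
for n in("scene","top"): cv2.imwrite(f"pics/{n}4.png",cams()[n]["image"][:,:,::-1])
a=cv2.imread("pics/top4.png")[150:275,260:460]
cv2.imwrite("pics/m4.png",cv2.resize(a,None,fx=4,fy=4,interpolation=cv2.INTER_CUBIC))
E
```

```text
tool_pos: [0.5141, -0.2082, 0.0467]
contact_force: [-2.0, 2.0, 11.0]
opening: 0.745
clock: 42.05
tool_pos: [0.5155, -0.1406, 0.2084]
eef_rot: [-0.705, 0.709, -0.005, 0.001]
contact_force: [1.0, 0.9, -0.7]
opening: 0.903
clock: 42.55
tool_pos: [0.5138, -0.006, 0.2047]
eef_rot: [0.708, -0.706, 0.001, -0.0]
contact_force: [0.2, -0.6, -0.4]
opening: 0.899
```

View pics/m4.png

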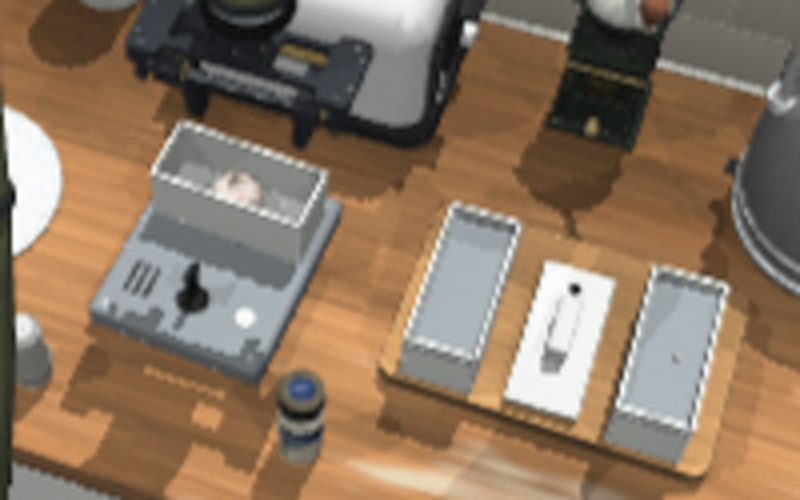

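All three pieces stand well on the board: boxes at (460,290) and (665,360), lid at (560,340). A bulb shows in the bottom box at (240,185). Both loose boxes look empty except for a small reddish dot at (676,358), so I'll zoom in there from both cameras.

Run:
```python
from h import *
C=[(-d["R"].T@d["t"]).round(2) for d in cams().values()];print(C)
a=cv2.imread("pics/top4.png"); s=cv2.imread("pics/scene4.png")
for n in("scene","top"): print(n,proj(n,[.512,-.395,.09]).round(),proj(n,[.514,-.208,.09]).round())
u=proj("scene",[.512,-.395,.09]).astype(int);
A=cv2.resize(a[195:272,355:450],(500,400),interpolation=cv2.INTER_CUBIC)
x0=max(0,u[0]-50);y0=u[1]-35;B=cv2.resize(s[y0:y0+80,x0:x0+60],(300,400),interpolation=cv2.INTER_CUBIC)
cv2.imwrite("pics/m5.png",np.hstack([A,B])); print(a[239:242,426:432].tolist())
```

```text
[array([-0.6 ,  0.6 ,  0.82]), array([-0.28, -0.31,  1.35])]
scene [393. 189.] [356. 199.]
top [429. 236.] [376. 219.]
[[[188, 182, 174], [187, 182, 174], [135, 135, 136], [170, 173, 177], [186, 182, 176], [188, 182, 175]], [[186, 181, 173], [188, 182, 174], [154, 152, 149], [156, 155, 151], [183, 177, 171], [188, 181, 174]], [[188, 182, 174], [188, 182, 174], [187, 182, 174], [188, 181, 174], [188, 182, 174], [187, 182, 174]]]
```

View pics/m5.png

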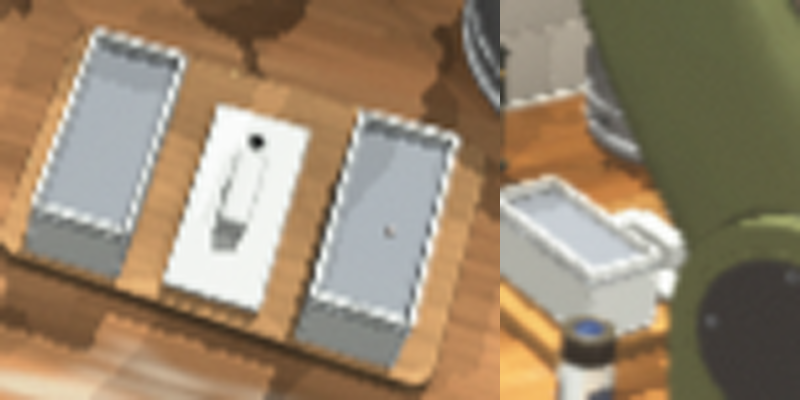

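Run:
```python
from h import *
k=np.array([500/95,400/77])
for y in(-.208,-.395):
  for z in(.092,.075,.06,.045,.031): print(y,z,[((proj("top",[.5135+.0715,y+d,z])-[355,195]+.5)*k).round() for d in(.029,-.029)])
  print("bulb top",((proj("top",[.5135,y,.084])-[355,195]+.5)*k).round())
# colours: dot neighbourhood, floor, bulb in bottom box
a=cv2.imread("pics/top4.png"); print(a[195:200,317:322,::-1].reshape(-1,3)[::4].tolist()); print("floor dock box",a[190:200,305:312,::-1].reshape(-1,3)[::9].tolist(),"left box floor",a[220,375,::-1],"right",a[235,425,::-1])
```

```text
-0.208 0.092 [array([104.,  34.]), array([186.,  58.])]
-0.208 0.075 [array([101.,  48.]), array([183.,  72.])]
-0.208 0.06 [array([99., 60.]), array([180.,  84.])]
-0.208 0.045 [array([97., 71.]), array([177.,  95.])]
-0.208 0.031 [array([96., 82.]), array([175., 106.])]
bulb top [114. 135.]
-0.395 0.092 [array([373., 113.]), array([459., 139.])]
-0.395 0.075 [array([368., 127.]), array([454., 152.])]
-0.395 0.06 [array([364., 138.]), array([449., 163.])]
-0.395 0.045 [array([360., 149.]), array([444., 174.])]
-0.395 0.031 [array([356., 160.]), array([439., 185.])]
bulb top [390. 219.]
[[166, 155, 148], [214, 195, 184], [226, 210, 202], [225, 206, 200], [237, 224, 219], [238, 232, 228], [230, 215, 207]]
floor dock box [[115, 116, 112], [146, 150, 145], [149, 153, 148], [150, 153, 149], [196, 201, 196], [181, 185, 180], [164, 167, 162], [133, 136, 132]] left box floor [174 180 186] right [174 181 188]
```

Run:
```python
from h import *
p=np.array([.5496,.0171]);th=-.075;M=np.array([[np.cos(th),np.sin(th)],[-np.sin(th),np.cos(th)]])
for u,v in((240,178),(240,187)):
  for z in(.06,.075,.087): print(u,v,z,(M@(ray("top",(np.array([u,v])+.5)/4-.5+[260,150],z)[:2]-p)).round(4))
for z in(.078,.084): print("dot",ray("top",(np.array([389,232])+.5)/[500/95,400/77]-.5+[355,195],z))
print(delta((.5496,.0171,.10),np.pi/2-.075),r.get_state()["q"].round(2))
```

```text
240 178 0.06 [0.0164 0.0096]
240 178 0.075 [0.0069 0.0049]
240 178 0.087 [-0.0007  0.0012]
240 187 0.06 [0.0071 0.0052]
240 187 0.075 [-0.0023  0.0006]
240 187 0.087 [-0.0098 -0.0031]
dot [ 0.50690047 -0.39732021  0.078     ]
dot [ 0.50320816 -0.39691905  0.084     ]
(array([-0.002, -0.002,  0.072]), array([-0.0266, -0.0355,  0.1051])) [-0.4   0.63  0.55  1.94 -0.49  0.71 -1.13]
```

```bash
python3 -m pendant '[[[0,0,0.04],[-0.0135,-0.018,0.02],0.82],[[0,0,0.072],[-0.0275,-0.0355,0.04],0.82],[[0,0,0.072],[-0.0275,-0.0355,0.07],0.82],[[0,0,0.072],[-0.0275,-0.0355,0.1],0.82],[[0,0,0.072],[-0.0275,-0.0355,0.105],0.82],[[0,0,0.072],[-0.0275,-0.0355,0.105],0.82]]' 12
python3 - <<'E'
from h import *
print(delta((.5497,.0181,.025),np.pi/2-.075),r.get_state()["q"].round(2))
E
```

```text
clock: 43.55
tool_pos: [0.5491, 0.0187, 0.0997]
eef_rot: [-0.68, 0.733, -0.001, -0.001]
contact_force: [0.5, -0.7, -0.1]
opening: 0.823
(array([-0.   , -0.002,  0.001]), array([ 0.0004, -0.0006,  0.0747])) [-0.37  0.82  0.44  1.92 -0.64  0.54 -1.14]
```

```bash
python3 -m pendant '[[[0,0,0],[0,-0.0006,0.02],0.82],[[0,0,0],[0,-0.0006,0.04],0.82],[[0,0,0],[0,-0.0006,0.06],0.82],[[0,0,0],[0,-0.0006,0.07],0.82],[[0,0,0],[0,-0.0006,0.0745],0.82],[[0,0,0],[0,-0.0006,0.0745],0.82]]'; python3 -m pendant '[[[0,0,0],[0,0,0],0.3],[[0,0,0],[0,0,0],0.3],[[0,0,0],[0,0,0],0.3],[[0,0,0],[0,0,0],0.3],[[0,0,0],[0,0,0],0.3]]' 12
```

```text
clock: 44.15
tool_pos: [0.5508, 0.0189, 0.0261]
eef_rot: [-0.681, 0.733, -0.001, 0.0]
contact_force: [-0.3, -0.1, 0.9]
opening: 0.823
clock: 44.65
tool_pos: [0.5508, 0.0191, 0.0261]
eef_rot: [-0.681, 0.732, -0.001, 0.001]
contact_force: [0.2, 0.5, 5.2]
opening: 0.578
```

```bash
python3 -m pendant '[[[0,0,0],[0,0,-0.01],0.3],[[0,0,0],[0,0,-0.03],0.3],[[0,0,0],[0,0,-0.06],0.3],[[0,0,0],[0,0,-0.09],0.3],[[0,0,0],[0,0,-0.12],0.3],[[0,0,0],[0,0,-0.12],0.3]]' 12
python3 - <<'E'
from h import *
print(delta((.489,.335,.06),-np.pi/2),r.get_state()["q"].round(2))
a=cv2.imread("pics/scene0.png")[:,:,::-1].astype(int); e=np.abs(cams()["scene"]["image"].astype(int)-a).sum(2)>60
print("trivet diff",e[230:280,200:275].mean())
E
```

```text
clock: 45.25
tool_pos: [0.5523, 0.0189, 0.1492]
eef_rot: [-0.681, 0.733, -0.003, 0.002]
contact_force: [0.7, 0.4, -0.5]
opening: 0.58
(array([-0.008, -0.001, -0.073]), array([-0.3107,  0.0871,  0.0882])) [-0.41  0.75  0.51  1.89 -0.59  0.65 -1.18]
trivet diff 0.0
```

```bash
python3 -m pendant '[[[0,0,-0.05],[-0.02,0.006,0],0.3],[[0,0,-0.1],[-0.06,0.017,0],0.3],[[0,0,-0.15],[-0.105,0.029,0],0.3],[[0,0,-0.2],[-0.15,0.042,0],0.3],[[0,0,-0.25],[-0.195,0.055,0.01],0.3],[[0,0,-0.3],[-0.24,0.067,0.03],0.3],[[0,0,-0.35],[-0.275,0.077,0.05],0.3],[[0,0,-0.35],[-0.3,0.084,0.07],0.3],[[0,0,-0.35],[-0.3107,0.0871,0.088],0.3],[[0,0,-0.35],[-0.3107,0.0871,0.088],0.3]]'
python3 - <<'E'
from h import *
print(r.get_state()["tool_pos"],r.get_state()["q"].round(2))
E
```

```text
clock: 46.35
tool_pos: [0.4821, 0.3368, 0.0531]
eef_rot: [0.799, -0.601, -0.001, 0.003]
contact_force: [0.2, 0.1, -0.6]
opening: 0.58
[0.48207429 0.3368245  0.05312444] [-0.91  0.93  0.4   1.81 -0.64  0.54 -1.38]
```

```bash
python3 -m pendant '[[[0,0,0],[0,0,0.015],0.3],[[0,0,0],[0,0,0.03],0.3],[[0,0,0],[0,0,0.04],0.3],[[0,0,0],[0,0,0.045],0.3],[[0,0,0],[0,0,0.045],0.3]]'; python3 -m pendant '[[[0,0,0],[0,0,0.002],0.3],[[0,0,0],[0,0,0.002],0.3]]'|grep -E 'pos|force|open';python3 - <<'E'
from h import *
print(r.get_state()["q"].round(2))
E
```

```text
clock: 46.85
tool_pos: [0.486, 0.3346, 0.0112]
eef_rot: [0.798, -0.603, 0.001, 0.001]
contact_force: [-0.6, 0.1, -0.4]
opening: 0.578
tool_pos: [0.4864, 0.3355, 0.0102]
contact_force: [1.0, 0.2, -0.2]
opening: 0.579
[-0.87  0.99  0.34  1.81 -0.68  0.46 -1.35]
```

```bash
python3 -m pendant '[[[0,0,0],[0,0,0.003],0.3],[[0,0,0],[0,0,0.005],0.3],[[0,0,0],[0,0,0.005],0.3]]'|grep -E 'pos|force|open'; python3 -m pendant '[[[0,0,0],[0,0,0.001],0.3],[[0,0,0],[0,0,0.001],0.3],[[0,0,0],[0,0,0.001],0.3]]'|grep -E 'pos|force|open'
```

```text
tool_pos: [0.4859, 0.3354, 0.0047]
contact_force: [0.1, -0.4, -0.7]
opening: 0.573
tool_pos: [0.4862, 0.3354, 0.0039]
contact_force: [0.5, 0.5, -0.2]
opening: 0.579
```

```bash
python3 -m pendant '[[[0,0,0],[0,0,0.001],0.3],[[0,0,0],[0,0,0.001],0.3]]'|grep -E 'pos|force|open'; python3 -m pendant '[[[0,0,0],[0,0,0],0.7],[[0,0,0],[0,0,0],0.75],[[0,0,0],[0,0,0],0.75],[[0,0,0],[0,0,0],0.75],[[0,0,0],[0,0,-0.02],0.75],[[0,0,0],[0,0,-0.06],0.75],[[0,0,0],[0,0,-0.1],0.75],[[0,0,0],[0,0,-0.15],0.75],[[0,0,0],[0,0,-0.2],0.75],[[0,0,0],[0,0,-0.2],0.75]]'
python3 - <<'E'
from h import *
print(delta((.505,-.396,.20),0),r.get_state()["q"].round(2))
E
```

```text
tool_pos: [0.4861, 0.3354, 0.0028]
contact_force: [0.2, -0.1, -0.5]
opening: 0.579
clock: 48.85
tool_pos: [0.4901, 0.337, 0.2096]
eef_rot: [0.798, -0.603, 0.004, -0.006]
contact_force: [-0.2, 0.0, -0.0]
opening: 0.75
(array([-0.013, -0.008, -1.294]), array([0.7092, 0.1858, 0.006 ])) [-1.    0.72  0.58  1.71 -0.5   0.85 -1.49]
```

```bash
python3 -m pendant '[[[0,0,-0.1],[0.02,0.005,0],0.8],[[0,0,-0.2],[0.06,0.015,0],0.8],[[0,0,-0.3],[0.105,0.027,0],0.8],[[0,0,-0.4],[0.15,0.039,0],0.8],[[0,0,-0.5],[0.195,0.051,0],0.8],[[0,0,-0.6],[0.24,0.063,0],0.8],[[0,0,-0.7],[0.285,0.075,0],0.8],[[0,0,-0.8],[0.33,0.087,0],0.8],[[0,0,-0.9],[0.375,0.099,0],0.8],[[0,0,-1.0],[0.42,0.11,0],0.8]]' >/dev/null
python3 - <<'E'
from h import *
print(delta((.505,-.396,.20),0),r.get_state()["tool_pos"],r.get_state()["q"].round(2))
E
```

```text
(array([ 0.001, -0.001, -0.29 ]), array([0.0949, 0.2804, 0.0035])) [ 0.49413913 -0.10014488  0.20312347] [-0.    0.56  0.17  1.96 -0.16  0.63 -0.02]
```

```bash
python3 -m pendant '[[[0,0,-0.06],[0.014,0.04,0],0.8],[[0,0,-0.12],[0.029,0.085,0],0.8],[[0,0,-0.18],[0.044,0.13,0],0.8],[[0,0,-0.24],[0.059,0.175,0],0.8],[[0,0,-0.29],[0.074,0.22,0],0.8],[[0,0,-0.29],[0.088,0.26,0],0.8],[[0,0,-0.29],[0.0949,0.2804,0],0.8],[[0,0,-0.29],[0.0949,0.2804,0],0.8],[[0,0,-0.29],[0.0949,0.2804,0],0.8]]'
python3 - <<'E'
from h import *
print(delta((.505,-.396,.10),0),r.get_state()["q"].round(2))
a=cv2.imread("pics/top4.png")[:,:,::-1].astype(int); e=np.abs(cams()["top"]["image"].astype(int)-a).sum(2)>60
print("left box diff",e[198:250,355:390].mean(), "low box garlic", e[190:203,312:328].mean())
s=cv2.imread("pics/scene0.png"); b=cams()["scene"]["image"][:,:,::-1]; c=cv2.resize(b[205:300,185:345],None,fx=5,fy=5,interpolation=cv2.INTER_CUBIC);cv2.imwrite("pics/triv.png",c)
d=np.abs(b.astype(int)-s).sum(2)>40; ys,xs=np.nonzero(d[215:285,195:280]); print("bulb px",len(xs),xs.mean()+195 if len(xs) else 0,ys.mean()+215 if len(xs) else 0, "expected",proj("scene",[.486,.335,.035]))
E
```

```text
clock: 50.75
tool_pos: [0.5041, -0.3934, 0.2031]
eef_rot: [1.0, -0.002, 0.0, -0.0]
contact_force: [0.1, 1.5, -0.3]
opening: 0.801
(array([-0.001, -0.001, -0.004]), array([0.0009, 0.0027, 0.1031])) [ 0.57  0.73  0.05  1.55 -0.04  0.87  0.62]
left box diff 0.0027472527472527475 low box garlic 1.0
bulb px 499 246.0060120240481 250.29859719438878 expected [227.46791229 251.53548452]
```

```bash
python3 -m pendant '[[[0,0,0],[0,0.001,0.03],0.8],[[0,0,0],[0.001,0.0027,0.07],0.8],[[0,0,0],[0.001,0.0027,0.1],0.8],[[0,0,0],[0.001,0.0027,0.125],0.8],[[0,0,0],[0.001,0.0027,0.138],0.8],[[0,0,0],[0.001,0.0027,0.138],0.8]]' | grep -E 'pos|force'; python3 -m pendant '[[[0,0,0],[0,0,0.003],0.8],[[0,0,0],[0,0,0.006],0.8],[[0,0,0],[0,0,0.006],0.8]]'| grep -E 'pos|force'; python3 -m pendant '[[[0,0,0],[0,0,0.003],0.8],[[0,0,0],[0,0,0.006],0.8],[[0,0,0],[0,0,0.006],0.8]]'| grep -E 'pos|force'
```

```text
tool_pos: [0.5052, -0.395, 0.0645]
contact_force: [-0.9, -0.2, -0.3]
tool_pos: [0.5061, -0.3975, 0.0608]
contact_force: [-0.7, -0.1, 0.1]
tool_pos: [0.5054, -0.3971, 0.0537]
contact_force: [0.9, 0.7, -0.2]
```

```bash
python3 -m pendant '[[[0,0,0],[0,0,0.005],0.8],[[0,0,0],[0,0,0.01],0.8],[[0,0,0],[0,0,0.01],0.8]]'| grep -E 'pos|force'; python3 -m pendant '[[[0,0,0],[0,0,0.005],0.8],[[0,0,0],[0,0,0.01],0.8],[[0,0,0],[0,0,0.01],0.8]]'| grep -E 'pos|force';python3 -m pendant '[[[0,0,0],[0,0,0.005],0.8],[[0,0,0],[0,0,0.01],0.8],[[0,0,0],[0,0,0.01],0.8]]'| grep -E 'pos|force'
python3 - <<'E'
from h import *
print(r.get_state()["q"].round(2))
E
```

```text
tool_pos: [0.5051, -0.3968, 0.043]
contact_force: [-0.4, -0.4, -0.1]
tool_pos: [0.5052, -0.3968, 0.0331]
contact_force: [0.2, -0.1, 0.8]
tool_pos: [0.5052, -0.3969, 0.0232]
contact_force: [0.0, -0.2, -0.6]
[ 0.58  0.97  0.03  1.64 -0.04  0.53  0.63]
```

```bash
python3 -m pendant '[[[0,0,0],[0,0,0],0.3],[[0,0,0],[0,0,0],0.3],[[0,0,0],[0,0,0],0.3],[[0,0,0],[0,0,0],0.3],[[0,0,0],[0,0,0],0.3],[[0,0,0],[0,0,0],0.3]]' 12
```

```text
clock: 53.55
tool_pos: [0.5059, -0.3974, 0.0242]
eef_rot: [1.0, -0.002, 0.001, 0.001]
contact_force: [0.0, -0.0, 0.4]
opening: 0.571
```

The bulb in the upper box is gripped (opening 0.571, about 50 mm), so the grey surface is only visual. I'll probe the middle box the same way later.

```bash
python3 -m pendant '[[[0,0,0],[0,0,-0.005],0.3],[[0,0,0],[0,0,-0.015],0.3],[[0,0,0],[0,0,-0.035],0.3],[[0,0,0],[0,0,-0.065],0.3],[[0,0,0],[0,0,-0.1],0.3],[[0,0,0],[0,0,-0.14],0.3],[[0,0,0],[0,0,-0.16],0.3],[[0,0,0],[0,0,-0.16],0.3]]' 12
python3 - <<'E'
from h import *
print(delta((.489,.262,.19),np.pi/2+1.2),r.get_state()["q"].round(2))
s=cams()["scene"]["image"][:,:,::-1];a=cv2.imread("pics/scene0.png")
d=np.abs(s.astype(int)-a).sum(2)>40; ys,xs=np.nonzero(d[215:285,195:242]); print("bulb px",len(xs),xs.mean()+195,ys.mean()+215,"expected",proj("scene",[.486,.335,.035]))
# trivet outline now vs before (top)
t=cams()["top"]["image"][:,:,::-1];t0=cv2.imread("pics/top0.png")
for im in(t0,t):
    w=(im.min(2)>185).astype(np.uint8)[170:225,215:280]; n,l,st,c=cv2.connectedComponentsWithStats(w); i=1+st[1:,4].argmax(); print(st[i],c[i])
E
```

```text
clock: 54.35
tool_pos: [0.5073, -0.3986, 0.1885]
eef_rot: [1.0, -0.002, 0.004, 0.003]
contact_force: [0.4, -0.4, -0.5]
opening: 0.572
(array([ 0.005, -0.009,  0.367]), array([-0.021 , -0.6605, -0.0057])) [ 0.57  0.75  0.05  1.55 -0.04  0.83  0.63]
bulb px 270 230.63333333333333 249.97777777777776 expected [227.46791229 251.53548452]
[   7    5   53   44 1851] [32.94057266 26.51215559]
[   7    5   53   44 1730] [33.62369942 26.55549133]
```

```bash
python3 -m pendant '[[[0,0,0],[-0.001,-0.02,0],0.3],[[0,0,0],[-0.002,-0.06,0],0.3],[[0,0,0],[-0.003,-0.105,0],0.3],[[0,0,0],[-0.005,-0.15,0],0.3],[[0,0,0],[-0.006,-0.195,0],0.3],[[0,0,0],[-0.008,-0.24,0],0.3],[[0,0,0],[-0.009,-0.285,0],0.3],[[0,0,0],[-0.011,-0.33,0],0.3],[[0,0,0],[-0.012,-0.375,0],0.3],[[0,0,0],[-0.013,-0.42,0],0.3]]' >/dev/null;  python3 -m pendant '[[[0,0,0],[-0.001,-0.045,0],0.3],[[0,0,0],[-0.003,-0.09,0.01],0.3],[[0,0,0],[-0.004,-0.135,0.03],0.3],[[0,0,0],[-0.006,-0.18,0.06],0.3],[[0,0,0],[-0.007,-0.215,0.09],0.3],[[0,0,0],[-0.008,-0.235,0.12],0.3],[[0,0,0],[-0.008,-0.2405,0.135],0.3],[[0,0,0],[-0.008,-0.2405,0.135],0.3]]'
python3 - <<'E'
from h import *
print(delta((.489,.262,.007),0),r.get_state()["q"].round(2))
E
```

```text
clock: 56.25
tool_pos: [0.4851, 0.2623, 0.0454]
eef_rot: [1.0, -0.001, -0.002, 0.002]
contact_force: [0.7, 0.2, -0.8]
opening: 0.569
(array([ 0.005,  0.003, -0.003]), array([0.0041, 0.0001, 0.0384])) [-0.65  0.87  0.11  1.92 -0.23  0.37 -0.36]
```

```bash
python3 -m pendant '[[[0,0,0],[0.002,0,0.015],0.3],[[0,0,0],[0.004,0,0.028],0.3],[[0,0,0],[0.004,0,0.036],0.3],[[0,0,0],[0.004,0,0.039],0.3],[[0,0,0],[0.004,0,0.0405],0.3],[[0,0,0],[0.004,0,0.0405],0.3],[[0,0,0],[0.004,0,0.0405],0.3]]'
python3 - <<'E'
from h import *
print(r.get_state()["q"].round(2))
E
```

```text
clock: 56.95
tool_pos: [0.4916, 0.2634, 0.008]
eef_rot: [1.0, -0.002, 0.001, 0.001]
contact_force: [-0.2, -0.7, -0.6]
opening: 0.569
[-0.63  0.94  0.09  1.91 -0.24  0.3  -0.35]
```

```bash
python3 -m pendant '[[[0,0,0],[0,0,0.002],0.3],[[0,0,0],[0,0,0.0035],0.3],[[0,0,0],[0,0,0.0035],0.3]]'| grep -E 'pos|force'; python3 -m pendant '[[[0,0,0],[0,0,0],0.7],[[0,0,0],[0,0,0],0.75],[[0,0,0],[0,0,0],0.75],[[0,0,0],[0,0,0],0.75],[[0,0,0],[0,0,-0.02],0.75],[[0,0,0],[0,0,-0.06],0.75],[[0,0,0],[0,0,-0.1],0.75],[[0,0,0],[0,0,-0.15],0.75],[[0,0,0],[0,0,-0.2],0.75],[[0,0,0],[0,0,-0.2],0.75]]'
python3 - <<'E'
from h import *
print(delta((.514,-.208,.20),0),r.get_state()["q"].round(2))
E
```

```text
tool_pos: [0.4912, 0.2633, 0.0039]
contact_force: [-0.0, -0.8, -0.1]
clock: 58.25
tool_pos: [0.495, 0.2652, 0.2104]
eef_rot: [1.0, -0.002, 0.006, -0.003]
contact_force: [0.4, -0.4, 0.6]
opening: 0.747
(array([-0.005, -0.013, -0.004]), array([0.021 , 0.4732, 0.0083])) [-0.7   0.62  0.21  1.8  -0.18  0.73 -0.4 ]
```

Now I'll probe the middle box on the board for a hidden bulb.

```bash
python3 -m pendant '[[[0,0,0],[0.001,0.02,0],0.84],[[0,0,0],[0.003,0.06,0],0.84],[[0,0,0],[0.005,0.105,0],0.84],[[0,0,0],[0.007,0.15,0],0.84],[[0,0,0],[0.009,0.195,0],0.84],[[0,0,0],[0.011,0.24,0],0.84],[[0,0,0],[0.013,0.285,0],0.84],[[0,0,0],[0.015,0.33,0],0.84],[[0,0,0],[0.017,0.375,0],0.84],[[0,0,0],[0.019,0.42,0],0.84]]' >/dev/null;  python3 -m pendant '[[[-0.005,-0.013,-0.004],[0.002,0.04,0],0.84],[[-0.005,-0.013,-0.004],[0.002,0.0532,0],0.84],[[-0.005,-0.013,-0.004],[0.002,0.0532,0.0],0.84],[[-0.005,-0.013,-0.004],[0.002,0.0532,0],0.84]]'
python3 - <<'E'
from h import *
print(delta((.514,-.208,.055),0),r.get_state()["q"].round(2))
E
```

```text
clock: 59.65
tool_pos: [0.5099, -0.2077, 0.2042]
eef_rot: [1.0, 0.001, -0.006, 0.002]
contact_force: [0.2, -0.1, -0.7]
opening: 0.848
(array([0.004, 0.012, 0.002]), array([ 0.0059, -0.0004,  0.1492])) [ 0.23  0.62  0.12  1.81 -0.09  0.73  0.4 ]
```

```bash
python3 -m pendant '[[[0.002,0.006,0],[0.003,0,0.03],0.92],[[0.004,0.012,0],[0.006,0,0.07],0.92],[[0.004,0.012,0],[0.006,0,0.11],0.92],[[0.004,0.012,0],[0.006,0,0.135],0.92],[[0.004,0.012,0],[0.006,0,0.145],0.92],[[0.004,0.012,0],[0.006,0,0.149],0.92],[[0.004,0.012,0],[0.006,0,0.149],0.92]]' | grep -E 'pos|force'; python3 -m pendant '[[[0,0,0],[0,0,0.005],0.92],[[0,0,0],[0,0,0.01],0.92],[[0,0,0],[0,0,0.01],0.92]]'| grep -E 'pos|force'; python3 -m pendant '[[[0,0,0],[0,0,0.005],0.92],[[0,0,0],[0,0,0.01],0.92],[[0,0,0],[0,0,0.01],0.92]]'| grep -E 'pos|force';python3 -m pendant '[[[0,0,0],[0,0,0.005],0.92],[[0,0,0],[0,0,0.01],0.92],[[0,0,0],[0,0,0.01],0.92]]'
```

```text
tool_pos: [0.5151, -0.2098, 0.0562]
contact_force: [-0.4, -0.3, 0.6]
tool_pos: [0.5145, -0.2107, 0.0457]
contact_force: [-0.7, -0.8, 0.2]
tool_pos: [0.514, -0.2105, 0.035]
contact_force: [0.7, -0.0, 0.1]
clock: 61.25
tool_pos: [0.514, -0.2106, 0.025]
eef_rot: [1.0, 0.0, -0.0, 0.001]
contact_force: [0.3, -0.8, 0.1]
opening: 0.921
```

```bash
python3 -m pendant '[[[0,0,0],[0,0,0],0.3],[[0,0,0],[0,0,0],0.3],[[0,0,0],[0,0,0],0.3],[[0,0,0],[0,0,0],0.3],[[0,0,0],[0,0,0],0.3],[[0,0,0],[0,0,0],0.3],[[0,0,0],[0,0,0],0.3]]' 10
```

```text
clock: 61.95
tool_pos: [0.5145, -0.2108, 0.0257]
eef_rot: [1.0, 0.0, 0.0, 0.001]
contact_force: [0.0, -0.4, -0.7]
opening: 0.312
```

The fingers closed to 0.312 on nothing, so the middle box is empty. I'll withdraw and check.

```bash
python3 -m pendant '[[[0,0,0],[0,0,-0.02],0.3],[[0,0,0],[0,0,-0.06],0.3],[[0,0,0],[0,0,-0.1],0.3],[[0,0,0],[0,0,-0.145],0.3],[[0,0,0],[0,0,-0.19],0.3],[[0,0,0],[0,-0.03,-0.22],0.3],[[0,0,0],[0,-0.07,-0.23],0.3],[[0,0,0],[0,-0.11,-0.23],0.3],[[0,0,0],[0,-0.15,-0.23],0.3],[[0,0,0],[0,-0.19,-0.23],0.3]]'; python3 -m pendant '[[[0,0,0],[0,-0.02,0],0.3],[[0,0,0],[0,-0.02,0],0.3],[[0,0,0],[0,-0.02,0],0.3],[[0,0,0],[0,-0.02,0],0.3]]' | grep pos
python3 - <<'E'
from h import *
for n in("scene","top"): cv2.imwrite(f"pics/{n}5.png",cams()[n]["image"][:,:,::-1])
s=cv2.imread("pics/scene5.png");t=cv2.imread("pics/top5.png")
A=cv2.resize(s[180:300,180:380],(500,300),interpolation=cv2.INTER_CUBIC);B=cv2.resize(t[150:270,260:460],(500,300),interpolation=cv2.INTER_CUBIC)
cv2.imwrite("pics/fin.png",np.vstack([A,B]))
E
```

```text
clock: 62.95
tool_pos: [0.514, -0.0186, 0.2555]
eef_rot: [1.0, -0.0, 0.0, 0.001]
contact_force: [-0.3, 0.1, 0.6]
opening: 0.302
tool_pos: [0.5142, -0.0022, 0.2552]
```

View pics/fin.png

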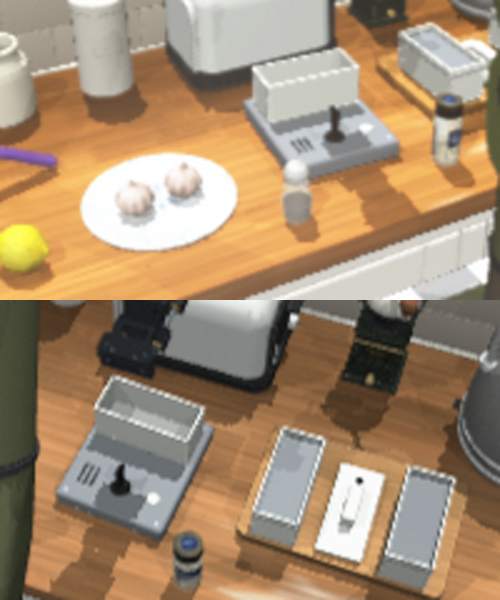

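The last picture shows both bulbs standing on the trivet at (135,197) and (183,180). Both boxes and the lid are upright on the board, the bottom box is empty, the toggle is upright, and the bystanders look unmoved.

Run:
```python
from h import *
print(r.get_state()["contact_force"],r.finish_job())
```

```text
the job is handed in; nothing more can be done
[ 0.69805491  0.06689127 -0.48432539] None
```

The job is done and handed in, with the clock at about 63 s of the 210 s allowed. No verdict is reported back.

- **Toggle:** I pushed it towards the vent slots, held it over for more than a second (reaction up to about 1.8 N, so at or near its stop), then eased it back. It stands upright in the last picture. An earlier try passed over the toggle without touching it.
- **Stack:** The lid, upper box and middle box went onto the board in that order. All three stand upright and side by side in the last picture.
- **Bulbs:** There were two, one in the bottom box and one in the upper box. Both stand separately on the trivet, clear of its edge. The middle box was empty: I closed the fingers inside it and they met nothing.
- **Last checks:** The bystanders in view (spice jar, salt shaker, lemon) look unmoved. The tin was outside the last picture, so I did not check it. The gripper was clear of everything.

**Disagreements with the description:**
- **Fingertip height:** The fingertips stand 18 mm above the reported TCP, not 8 mm beyond it. I found this by touching the lid's knob (briefly about 32 N) and corrected every grasp for it.
- **Grey surface in the boxes:** Both loose boxes show a grey surface near the rim, but the fingers passed straight through it.

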